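# Stack the herb dryer

### The job

Get the herb dryer on the kitchen worktop going: first move the jar that stands on it onto the round cork trivet, upright, then stack all the drying trays on the dryer's seat, each one level and fully home with its notch over the key below. Close the stack with the one lid of the three that matches the trays, its notch round the top tray's key, leaving the other two lids down on the worktop; only then push the dryer's switch over to on. Do not knock over the bottle or the sauce jar that stand about.

Things in the scene. Friction and masses are not known exactly. Their poses are not given: they have to be found in the camera images.
- dryer_seat (a point): centre of the steel seat on top of the small white herb dryer (fixed to the worktop), 50 above the worktop (all sizes in mm); the seat is 124 (x) x 86 (y), like the trays. x points along the seat towards the key, z up. Beside it at +y is a lower console, 30 high, reaching from 47 to 152 from the seat centre, that carries the switch.
- dryer_key (a point): top of the key on the seat, 20 wide x 8 x 8 high, 55 from the seat's centre along its x; same axes as the seat
- switch (a joint): black toggle lever on the dryer's console: 0 rad = off, leaning to the seat's -x; it swings to +x, up to 1.0 rad = on, and stays where it is left. Its pivot lies at x 0, y 120 mm from the seat centre, about level with the seat; lever 60 mm long, 26 mm ball at its end; it moves at about 1 to 2 N
- switch_tip (a point): upper end of the switch lever
- jar_mid (a point): squat glass jar with a dark cap, 62 mm diameter x 65 mm high, 250 g, standing on the dryer's seat at the start; origin at its centre, half-way up
- trivet_top (a point): centre of the top of the thin round cork trivet, 120 mm diameter, 4 mm thick, fixed on the worktop
- tray1_mid (a point): open steel tray 124 long (x) x 86 wide (y) x 34 mm high, 180 g; origin at its centre, 17 above its underside. Floor 4 thick, side walls 5. Along x through its middle stands a grip fin 60 long, 10 thick, top 32 above the underside, fin centre 2 to -x of the origin, 33 free on either side. Trays stack at a pitch of 34. May be absent.
- tray1_key (a point): top of tray1's key (20 wide in y, 8 long, 8 high, tapered top) on the thick end wall at +x, 55 from the tray's centre along x and 42 above its underside. Below it, in the underside of the same wall, is the notch, 26 wide, 10 high, 14 long, open at the end; all trays alike
- tray2_mid (a point): another tray, the same as tray1 in every way; may be absent
- tray2_key (a point): top of the key of tray2, 55 from its centre along its x and 42 above its underside
- tray3_mid (a point): another tray, the same as tray1 in every way; may be absent
- tray3_key (a point): top of the key of tray3, 55 from its centre along its x and 42 above its underside
- tray4_mid (a point): another tray, the same as tray1 in every way; may be absent
- tray4_key (a point): top of the key of tray4, 55 from its centre along its x and 42 above its underside
- lid_a_mid (a point): flat metal lid 104 long (x) x 72 wide (y), plate 8 mm thick, 150 g, with an upright black bar handle on its middle, 60 long along x, 12 thick, top 38 above the underside. A notch 26 wide, 14 deep is cut right through the middle of its +x edge. Origin at the centre, 19 above the underside. Too small for the trays.
- lid_a_notch (a point): middle of the notch of lid_a, 45 from its centre along its x, 4 above the underside
- lid_b_mid (a point): flat metal lid 124 long (x) x 86 wide (y), plate 8 mm thick, 150 g, with an upright black bar handle on its middle, 60 long along x, 12 thick, top 38 above the underside. A notch 26 wide, 14 deep is cut right through the middle of its +x edge. Origin at the centre, 19 above the underside. The same outline as the trays: this one fits.
- lid_b_notch (a point): middle of the notch of lid_b, 55 from its centre along its x, 4 above the underside
- lid_c_mid (a point): flat metal lid 144 long (x) x 100 wide (y), plate 8 mm thick, 150 g, with an upright black bar handle on its middle, 60 long along x, 12 thick, top 38 above the underside. A notch 26 wide, 14 deep is cut right through the middle of its +x edge. Origin at the centre, 19 above the underside. Too large for the trays.
- lid_c_notch (a point): middle of the notch of lid_c, 65 from its centre along its x, 4 above the underside
- oil: tall green glass bottle, 66 diameter x 220 high, bystander at the back; origin under its centre
- sauce: amber jar, 60 diameter x 100 high, bystander at the back; origin under its centre

How it is judged:
On the way, in this order (a step that is already met when the one before it is completed fails the run):
1. the jar stands on the trivet (horizontal distance between jar_mid and trivet_top below 0.03 m and angle between jar_mid's own z axis and vertical below 0.1 rad and z of jar_mid in the frame of trivet_top below 0.037 m), for 0.2 s.
2. every tray present is stacked on the seat, notch over key, level and home (horizontal distance between each of tray1_mid, tray2_mid, tray3_mid, tray4_mid and dryer_seat below 0.008 m and horizontal distance between each of tray1_key, tray2_key, tray3_key, tray4_key and dryer_key below 0.008 m and angle between each of tray1_mid, tray2_mid, tray3_mid, tray4_mid's own z axis and vertical below 0.04 rad and (z of tray1_mid in the frame of dryer_seat between 0.014 and 0.02 m or z of tray1_mid in the frame of dryer_seat between 0.048 and 0.054 m or z of tray1_mid in the frame of dryer_seat between 0.082 and 0.088 m or z of tray1_mid in the frame of dryer_seat between 0.116 and 0.122 m) and (z of tray2_mid in the frame of dryer_seat between 0.014 and 0.02 m or z of tray2_mid in the frame of dryer_seat between 0.048 and 0.054 m or z of tray2_mid in the frame of dryer_seat between 0.082 and 0.088 m or z of tray2_mid in the frame of dryer_seat between 0.116 and 0.122 m) and (z of tray3_mid in the frame of dryer_seat between 0.014 and 0.02 m or z of tray3_mid in the frame of dryer_seat between 0.048 and 0.054 m or z of tray3_mid in the frame of dryer_seat between 0.082 and 0.088 m or z of tray3_mid in the frame of dryer_seat between 0.116 and 0.122 m) and (z of tray4_mid in the frame of dryer_seat between 0.014 and 0.02 m or z of tray4_mid in the frame of dryer_seat between 0.048 and 0.054 m or z of tray4_mid in the frame of dryer_seat between 0.082 and 0.088 m or z of tray4_mid in the frame of dryer_seat between 0.116 and 0.122 m)), for 0.2 s.
3. the matching lid lies home on the stack (horizontal distance between lid_b_mid and dryer_seat below 0.008 m and horizontal distance between lid_b_notch and dryer_key below 0.008 m and angle between lid_b_mid's own z axis and vertical below 0.04 rad and z of lid_b_mid in the frame of tray1_mid above 0.033 m and z of lid_b_mid in the frame of tray2_mid above 0.033 m and z of lid_b_mid in the frame of tray3_mid above 0.033 m and z of lid_b_mid in the frame of tray4_mid above 0.033 m and (z of lid_b_mid in the frame of dryer_seat between 0.084 and 0.09 m or z of lid_b_mid in the frame of dryer_seat between 0.118 and 0.124 m or z of lid_b_mid in the frame of dryer_seat between 0.152 and 0.158 m)), for 0.2 s.
4. the switch is on (value of joint switch above 0.75 rad), for 0.2 s.
At the end, for the whole second after the job is handed in: Jar upright on the trivet within 30 mm of its centre; all trays present, then lid_b, stacked on the seat: within 8 mm at centre and at key, level within 0.04 rad, within 3 mm of home height; other lids on the worktop; switch beyond 0.75 rad; all at rest (all of step 1 and all of step 2 and all of step 3 and value of joint switch above 0.75 rad and linear speed of each of tray1, tray2, tray3, tray4, lid_b, jar below 0.02 m/s and height (world z) of each of lid_a_mid, lid_c_mid below 0.04 m); the robot touches nothing.
It fails at once if the oil bottle is knocked over (angle between oil's own z axis and vertical above 0.6 rad).
It fails at once if the sauce jar is knocked over (angle between sauce's own z axis and vertical above 0.6 rad).
Of tray1, tray2, tray3, tray4 only 2 to 4 are there at a start; the rules pass over those that are not, and their reading is None.
At some moment in a run one of jar, lid_b may be knocked a few centimetres aside while the robot is not near it.
Once in a run the grip may slacken for a moment while it holds something.
It also fails if it takes over 210 s, if anything falls off the work surface, if the arm or the gripper's body presses on something with over 40 N, if the wrist force passes 120 N, or if a joint passes its speed limit or range.

### The arm

A 6-joint arm with a two-finger parallel gripper is mounted at the origin on the work surface. World frame = base frame: x ahead of the robot, y to its left, z up, the work surface at z = 0. Lengths are in m, angles in rad, forces in N, time in s.
With the tool pointing down it reaches from about 0.375 to 0.9 m from the base axis. Payload 3.1 kg.
Tool frame: the origin (TCP) lies on the front face of the gripper's body, between the roots of the fingers; the fingertips stand 73 mm ahead of it and the grasp point (between the pads) lies 54 mm ahead of it (manip.tips_ahead is the distance from the TCP to the fingertips, in m); z points along the fingers, y is the line along which they close (so a half turn about z gives the same grasp; the last joint's range is limited). The gripper opens to 85 mm and grips with 20 to 120 N. Pads are 22 mm wide; open, the fingers measure 114 mm over their backs; the gripper's body (76 mm by 85 mm) begins 54 mm behind the grasp point. The pads swing forward as they close: fully open they stand 13 mm farther back than shut.
Start: joints at [1.04, 0.527, 1.433, -0, 1.181, -0.178], TCP at [0.215, 0.587, 0.304] pointing down, gripper open.
Joint ranges: [-3.08, 3.08], [-0.75, 2.2], [0.22, 2.44], [-1.43, 4.57], [0, 2.65], [-2.85, 2.85]. Speed limits (rad/s): [2.79, 2.79, 3.14, 3.14, 3.14, 3.14].

### API

Orientations are given as a unit quaternion [x, y, z, w].
In Python, from station import sense, eyes, workorder, manip gives the robot as it stands.
- The arm moves only by the shell command python3 -m inch 'ROWS' [OPENING] [FORCE]. ROWS is JSON, a list of rows, each an object of numbers: "dx", "dy", "dz": the shift along the tool's x, y, z in cm; "wx", "wy", "wz": the turn, a rotation vector about the tool's x, y, z in degrees. In form: [{"dx": .., "dy": .., "dz": .., "wx": .., "wy": .., "wz": ..}, ...]. A call has 1 to 10 rows; each row shifts and turns the commanded pose from where the row before left it, along the tool's axes as they then stand; what a row does not reach is not made up. A row lasts 1/8 s, in which the tool goes at most 62.5 mm and 10.7 degrees, less where a joint would pass 70% of its speed; a pose out of reach is approached as far as the arm can. A call with a gripper value outside its range is refused whole. OPENING is the opening, from 0 (shut) to 1 (fully open), set as the call begins (- or left out, the last holds). The fingers move at their own pace and stop on an object; FORCE is the grip in N (left out, the last holds). Time passes only in rows, so rows that do not move let the fingers close. It gives the time, the measured TCP pose, the force, the opening and the grip force at its end, in the units of the state.
- sense(): the state, without advancing time (a new reading comes with each control period).
- eyes.snapshot(name): name is "side" or "top" or "wrist"; returns the picture (384x512x3 uint8, red, green, blue); there is no depth.
- eyes.camera_params(name): a dict with "fx", "fy", "cx", "cy" (pixels), "rvec" (rotation vector, rad) and "tvec" (3), from world to camera coordinates, as OpenCV has them. Camera axes: x right, y down, z forward; pixel columns grow to the right and rows downward; lengths in m; the calibration is good to about 2 mm. The wrist camera is an equidistant fisheye: a pixel r from the principal point sees the ray r / f radians off the axis. A picture is of the moment at which its call begins: read the wrist's pose just before it. camera_params takes no time and is no camera call; for the wrist camera it gives the pose at the moment of the call.
- workorder.sign_off(): hands the job in; it is judged then, once.
The state is a dict: "t": time; "q": joint angles; "qd": joint speeds; "tau": joint torques, N m; "tcp_pos": TCP position; "tool_rot": TCP orientation; "force": force on the tool from outside, world axes, zero at the start; "ft_torque": the same for the moment, N m; "finger_gap": opening from 0.0 (shut) to 1.0 (fully open); "gripper_force": force on a finger pad.
Only numpy, scipy, OpenCV 4.12 (cv2) and the standard library are available. Lean on these libraries where they do the work, as an engineer would, in place of code of your own. Each camera call takes 0.05 s, during which the arm holds its last target. There are 200 camera calls.

## Working session

There is one attempt and no reset: what is moved stays moved. The work goes in short steps, Python scripts to look and compute and a shell command to move; the robot and the scene stay as the last step left them, time stands still between calls to the robot, and variables do not carry over. Pictures are saved under pics/ and viewed, at most 14 in all, crops included, and the job is handed in when it is done.

```bash
ls; mkdir -p pics
cat > h.py <<'E'
import numpy as np, cv2
from scipy.spatial.transform import Rotation as R
from station import sense, eyes, workorder, manip
def shot(n,f):
    im=eyes.snapshot(n); cv2.imwrite(f'pics/{f}.png',im[:,:,::-1]); return im
def cam(n):
    c=eyes.camera_params(n); Rm=R.from_rotvec(np.ravel(c['rvec'])).as_matrix(); return c,Rm,np.ravel(c['tvec'])
def ray(n,u,v,c3=None):
    c,Rm,t=c3 or cam(n); a=np.array([(u-c['cx'])/c['fx'],(v-c['cy'])/c['fy']])
    if n=='wrist':
        r=np.linalg.norm(a); d=np.array([*(a/max(r,1e-9)*np.sin(r)),np.cos(r)])
    else: d=np.array([*a,1.])
    return -Rm.T@t, Rm.T@d
def pt(n,u,v,z,c3=None):
    o,d=ray(n,u,v,c3); return o+d*(z-o[2])/d[2]
def proj(n,P,c3=None):
    c,Rm,t=c3 or cam(n); p=Rm@np.asarray(P)+t
    if n=='wrist':
        th=np.arctan2(np.hypot(p[0],p[1]),p[2]); a=p[:2]/np.hypot(p[0],p[1])*th
    else: a=p[:2]/p[2]
    return np.array([a[0]*c['fx']+c['cx'],a[1]*c['fy']+c['cy']])
E
python3 - <<'E'
from h import *
np.set_printoptions(precision=3,suppress=True)
a=shot('top','top0');b=shot('side','side0')
cv2.imwrite('pics/top0b.png',cv2.resize(a[:,:,::-1],(800,600),interpolation=cv2.INTER_CUBIC))
for n in('top','side','wrist'):
    c,Rm,t=cam(n);print(n,c['fx'],c['cx'],c['cy'],-Rm.T@t,Rm[2])
print(sense()); print(manip.tips_ahead,[x for x in dir(manip) if x[0]!='_'])
E
```

```text
pics
top 389.7004236743389 255.69479609287828 189.52130076570103 [0.496 0.03  1.235] [ 0.079 -0.007 -0.997]
side 452.98194738406306 252.7157113262274 194.84066132945418 [ 0.202 -0.71   1.08 ] [ 0.284  0.553 -0.783]
wrist 297.3186396354542 258.12550510610913 195.795171894851 [0.136 0.615 0.372] [ 0.304 -0.116 -0.946]
{'t': 0.1, 'q': array([ 1.04 ,  0.528,  1.434,  0.   ,  1.181, -0.178]), 'qd': array([-0.002, -0.001, -0.001,  0.001,  0.   , -0.   ]), 'tau': array([ -0.   , -44.331, -17.859,  -0.   ,   0.004,  -0.   ]), 'tcp_pos': array([0.215, 0.586, 0.303]), 'tool_rot': array([ 0.175,  0.985, -0.001, -0.   ]), 'force': array([0.472, 0.51 , 0.319]), 'ft_torque': array([ 0.087,  0.028, -0.03 ]), 'gripper_force': 0.0, 'finger_gap': 0.9987585527512456}
0.0726 ['PlanningError', 'tips_ahead']
```

View pics/top0b.png

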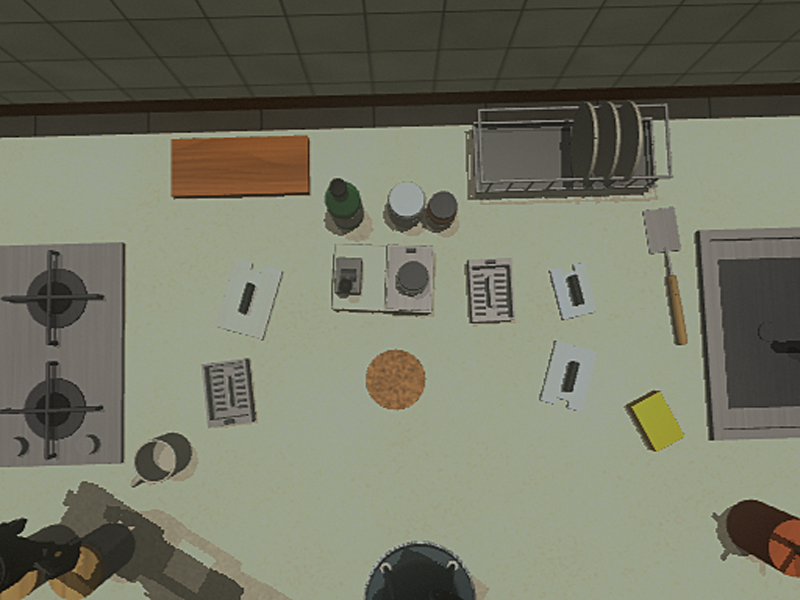

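View pics/side0.png

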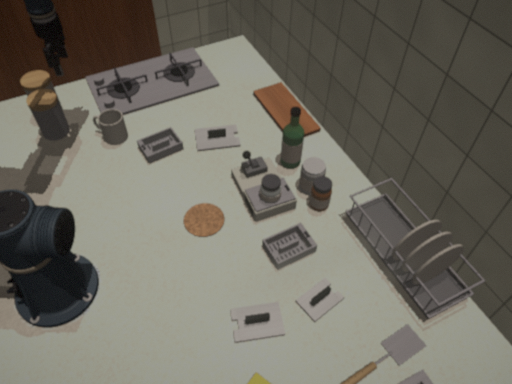

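Top view (800-wide): trays at (490,291) and (230,392), lids at (250,298), (572,290), (568,376), the dryer with the jar at (413,280), the seat key at the far edge (410,250), the trivet at (396,379), and the bottle and sauce jar behind. The side view agrees: single trays, with the switch at (248,155).

Run:
```python
import cv2
a=cv2.imread('pics/top0.png')
cv2.imwrite('pics/c1.png',cv2.resize(a[145:280,125:260],None,fx=4.4,fy=4.4,interpolation=cv2.INTER_CUBIC))
b=cv2.resize(a[145:280,225:390],None,fx=4.4,fy=4.4,interpolation=cv2.INTER_CUBIC);cv2.imwrite('pics/c2.png',b);print(b.shape)
```

```text
(594, 726, 3)
```

View pics/c1.png

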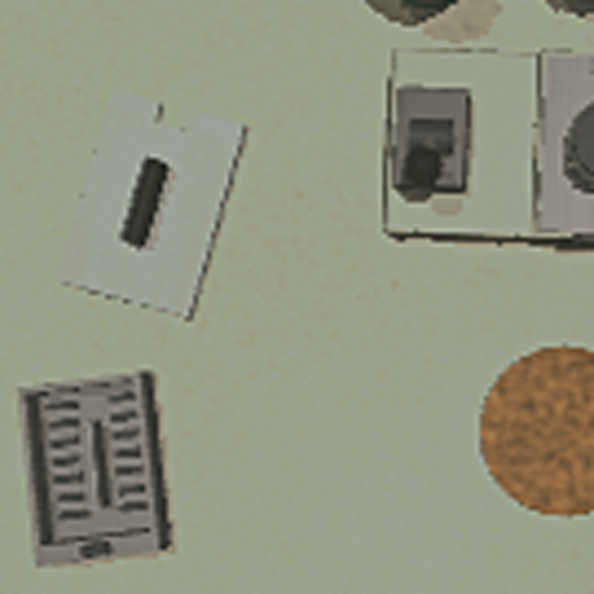

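View pics/c2.png

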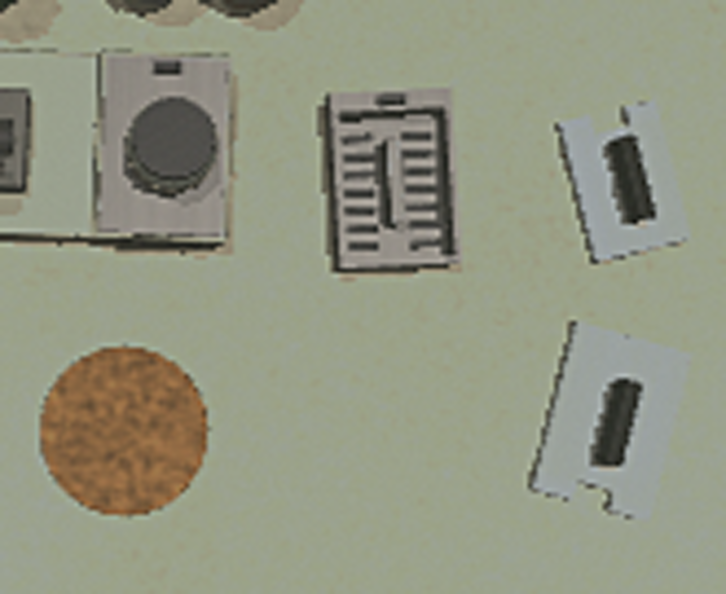

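Crops: the seat corners, both trays (right tray's key at (391,99), far side; left tray's key at (96,548), near side), and the lids' notches are all visible. Lid sizes come next.

Run:
```python
from h import *
np.set_printoptions(precision=4,suppress=True)
C=cam('top')
def P(x,y,z,o): return pt('top',o+(x+.5)/4.4-.5,145+(y+.5)/4.4-.5,z,C)[:2]
Q={'seat':(225,.05,[(100,55),(231,55),(224,234),(97,232)],(167,68),.058),
'trayR':(225,.034,[(327,93),(452,88),(458,262),(335,268)],(391,99),.042),
'trayL':(125,.034,[(19,388),(152,372),(170,548),(38,566)],(96,548),.042),
'lidL':(125,.008,[(113,93),(246,126),(190,320),(65,283)],(172,125),.004),
'lidR1':(225,.008,[(558,125),(652,100),(687,241),(593,263)],(614,115),.004),
'lidR2':(225,.008,[(572,322),(690,353),(645,517),(531,488)],(592,497),.004)}
for n,(o,z,cs,k,kz) in Q.items():
    p=np.array([P(*c,z,o) for c in cs]); K=P(*k,kz,o); m=p.mean(0)
    print(n,m,'edges',np.linalg.norm(np.roll(p,-1,0)-p,axis=1),'key',K,'d',np.linalg.norm(K-m),'yaw',np.degrees(np.arctan2(*(K-m)[::-1])),'edgeyaws',[np.degrees(np.arctan2(*(e)[::-1])) for e in (p[0]-p[3],p[1]-p[2])])
print('jar',P(174,138,.065,225),'trivet',P(124,431,.004,225),'balltip',P(425,165,.09,125))
```

```text
seat [0.6272 0.0018] edges [0.0915 0.1253 0.0879 0.1238] key [ 0.6789 -0.0024] d 0.05189142332752224 yaw -4.684562057056552 edgeyaws [np.float64(-2.6088044170834563), np.float64(-4.212898787083543)]
trayR [ 0.6002 -0.1597] edges [0.0885 0.1231 0.0865 0.1237] key [ 0.6548 -0.1593] d 0.05455362440703141 yaw 0.3462754166709239 edgeyaws [np.float64(0.34855906560800515), np.float64(-0.6214896507991156)]
trayL [0.4134 0.3608] edges [0.0929 0.1219 0.0916 0.1232] key [0.3596 0.3582] d 0.0538356658455194 yaw -177.21273961483575 edgeyaws [np.float64(5.83007068600195), np.float64(5.228503155338375)]
lidL [0.5972 0.3243] edges [0.099  0.1443 0.0934 0.1404] key [0.6551 0.3114] d 0.059332930184329516 yaw -12.607350145218856 edgeyaws [np.float64(-14.631971077185256), np.float64(-16.917247491233542)]
lidR1 [ 0.5942 -0.3288] edges [0.0707 0.1045 0.0697 0.1022] key [ 0.6434 -0.3264] d 0.04922777229928709 yaw 2.78746146775023 edgeyaws [np.float64(11.357804073663914), np.float64(10.815491900942419)]
lidR2 [ 0.4249 -0.3106] edges [0.0868 0.1209 0.083  0.1216] key [ 0.3705 -0.2963] d 0.05624104309190364 yaw 165.32408243890487 edgeyaws [np.float64(-16.75402217341923), np.float64(-18.52821335417094)]
jar [ 0.6292 -0.0055] trivet [0.4273 0.035 ] balltip [0.6119 0.1226]
```

lid_b is the right near one (121 x 85), lid_c the left and lid_a the right far one. Next is a helper for the moves, then the jar.

```bash
cat >> h.py <<'E'
np.set_printoptions(precision=4,suppress=True)
def go(x,y,z,yaw):
    """tool down, tool y axis along world yaw+90 deg; prints turn, then shift in the turned frame"""
    s=sense(); r=R.from_quat(s['tool_rot']); p=s['tcp_pos']
    best=None
    for k in(0,180):
        a=np.radians(yaw+k); X=np.array([-np.cos(a),-np.sin(a),0]); Z=np.array([0,0,-1.]); Y=np.cross(Z,X)
        T=R.from_matrix(np.c_[X,Y,Z]); w=np.degrees((r.inv()*T).as_rotvec())
        if best is None or abs(w[2])<abs(best[0][2]): best=(w,T)
    w,T=best
    d=T.inv().apply(np.array([x,y,z])-p)*100
    print('tcp',p,'turn(first)',w.round(2),'shift cm',d.round(2),'gap',round(s['finger_gap'],3),'F',s['force'].round(1),'t',s['t'])
E
python3 -c "
from h import *
go(.629,-.0055,.26,-3.5)"
```

```text
tcp [0.2151 0.5863 0.303 ] turn(first) [ -0.1   -0.04 -16.66] shift cm [-44.93 -56.54   4.3 ] gap 0.999 F [0.5 0.5 0.3] t 0.1
```

```bash
python3 -m inch '[{"wz":-8.3},{"wz":-8.3},{"dx":-3.2,"dy":-4},{"dx":-3.2,"dy":-4},{"dx":-3.2,"dy":-4},{"dx":-3.2,"dy":-4},{"dx":-3.2,"dy":-4},{"dx":-3.2,"dy":-4},{"dx":-3.2,"dy":-4},{"dx":-3.2,"dy":-4}]' 1 40
python3 -m inch '[{"dx":-3.2,"dy":-4},{"dx":-3.2,"dy":-4},{"dx":-3.2,"dy":-4},{"dx":-3.2,"dy":-4},{"dx":-3.2,"dy":-4},{"dx":-3.3,"dy":-4.5,"dz":2},{"dz":2.3},{},{}]'
python3 - <<'E'
from h import *
shot('wrist','w1'); go(.629,-.0055,.26,-3.5)
C=cam('wrist')
for P in [(.629,-.0055,.115),(.6272,.0018,.05),(.6789,-.0024,.058)]: print(proj('wrist',P,C))
E
```

```text
tcp [0.2151 0.5863 0.3031] turn(first) [ -0.09  -0.03 -16.66] shift cm [-44.92 -56.55   4.31] gap 1.003 F [-0.1  0.4 -0.8] t 0.15
[ 84.6688 429.3877]
[ 94.7272 409.2345]
[105.1005 422.2107]invalid input at $[0]: expected keys dx, dy, dz, wx, wy, wz
invalid input at $[0]: expected keys dx, dy, dz, wx, wy, wz
```

View pics/w1.png

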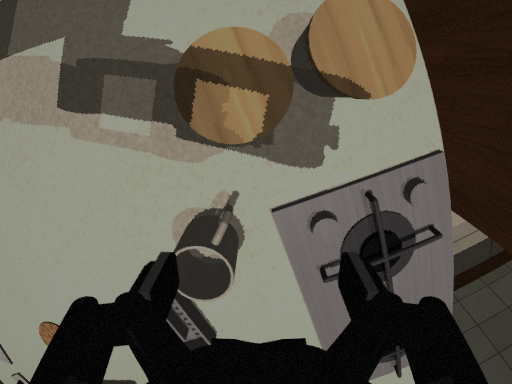

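The moves were refused (every row needs all six keys). This picture is just the start view: the mug at (210,260), the hob on the right, and the fingers at the bottom.

```bash
python3 -m inch '[{"dx":0,"dy":0,"dz":0,"wx":0,"wy":0,"wz":-8.3},{"dx":0,"dy":0,"dz":0,"wx":0,"wy":0,"wz":-8.3},{"dx":-3.2,"dy":-4,"dz":0,"wx":0,"wy":0,"wz":0},{"dx":-3.2,"dy":-4,"dz":0,"wx":0,"wy":0,"wz":0},{"dx":-3.2,"dy":-4,"dz":0,"wx":0,"wy":0,"wz":0},{"dx":-3.2,"dy":-4,"dz":0,"wx":0,"wy":0,"wz":0},{"dx":-3.2,"dy":-4,"dz":0,"wx":0,"wy":0,"wz":0},{"dx":-3.2,"dy":-4,"dz":0,"wx":0,"wy":0,"wz":0},{"dx":-3.2,"dy":-4,"dz":0,"wx":0,"wy":0,"wz":0},{"dx":-3.2,"dy":-4,"dz":0,"wx":0,"wy":0,"wz":0}]' 1 40
python3 -m inch '[{"dx":-3.2,"dy":-4,"dz":0,"wx":0,"wy":0,"wz":0},{"dx":-3.2,"dy":-4,"dz":0,"wx":0,"wy":0,"wz":0},{"dx":-3.2,"dy":-4,"dz":0,"wx":0,"wy":0,"wz":0},{"dx":-3.2,"dy":-4,"dz":0,"wx":0,"wy":0,"wz":0},{"dx":-3.2,"dy":-4,"dz":0,"wx":0,"wy":0,"wz":0},{"dx":-3.3,"dy":-4.5,"dz":2,"wx":0,"wy":0,"wz":0},{"dx":0,"dy":0,"dz":2.3,"wx":0,"wy":0,"wz":0},{"dx":0,"dy":0,"dz":0,"wx":0,"wy":0,"wz":0},{"dx":0,"dy":0,"dz":0,"wx":0,"wy":0,"wz":0}]'
python3 - <<'E'
from h import *
shot('wrist','w2'); go(.629,-.0055,.26,-3.5)
C=cam('wrist')
for P in [(.629,-.0055,.115),(.6272,.0018,.05),(.6789,-.0024,.058)]: print(proj('wrist',P,C))
E
```

```text
t: 1.4
tcp_pos: [0.4517, 0.25, 0.3038]
tool_rot: [0.031, 1.0, 0.0, -0.0]
force: [0.1, 0.6, -0.2]
finger_gap: 0.999
gripper_force: 0.0
t: 2.52
tcp_pos: [0.6283, -0.0045, 0.2613]
tool_rot: [0.031, 1.0, 0.0, 0.0]
force: [0.6, 0.7, 0.1]
finger_gap: 1.002
gripper_force: 0.0
tcp [ 0.6286 -0.0044  0.2619] turn(first) [-0.01  0.07  0.  ] shift cm [-0.05 -0.11  0.19] gap 0.999 F [ 0.4 -0.1 -0.1] t 2.575
[257.443  207.9212]
[265.022  181.7243]
[263.7231 232.767 ]
```

View pics/w2.png

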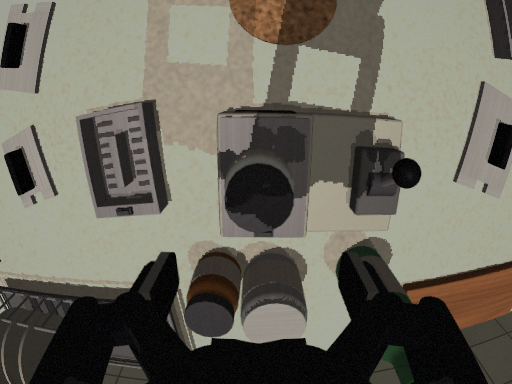

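The wrist view over the dryer shows the jar cap centred at about (259.5,197) and the seat key at (264,233), which is where it was predicted.

```bash
python3 - <<'E'
from h import *
C=cam('wrist'); f=lambda u,v,z:pt('wrist',u,v,z,C)[:2]
print('jar',f(259.5,197.5,.115),f(225,197,.115)-f(294,197,.115))
p=np.array([f(219,117,.05),f(311,117,.05),f(306,237,.05),f(219,236,.05)]);print(p,p.mean(0));print('key',f(264,232.5,.058))
E
python3 - <<'E'
import cv2
a=cv2.imread('pics/w2.png')
cv2.imwrite('pics/w2c.png',cv2.resize(a[95:250,70:320],(800,496),interpolation=cv2.INTER_CUBIC))
E
```

```text
jar [ 0.6205 -0.0034] [-0.0032 -0.0533]
[[ 0.5608 -0.0379]
 [ 0.5657  0.0488]
 [ 0.6909  0.0423]
 [ 0.6841 -0.0501]] [0.6254 0.0008]
key [ 0.6786 -0.0021]
```

View pics/w2c.png

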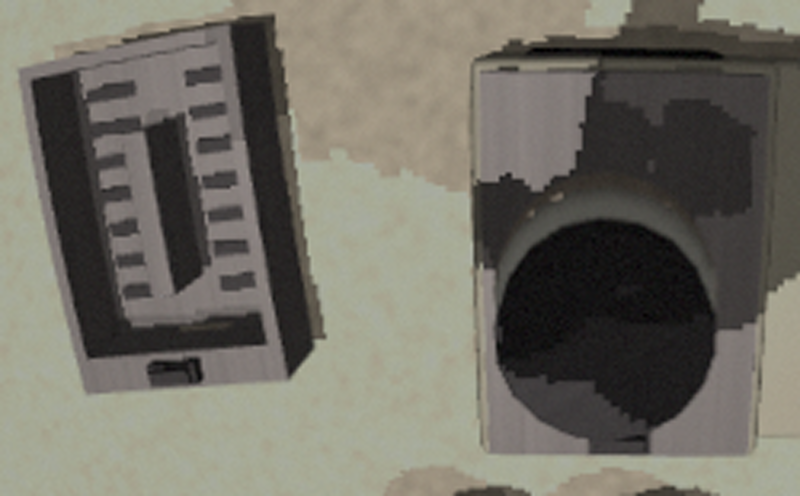

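```bash
python3 -m inch '[{"dx":0.7,"dy":0.2,"dz":4,"wx":0,"wy":0,"wz":0},{"dx":0,"dy":0,"dz":4,"wx":0,"wy":0,"wz":0},{"dx":0,"dy":0,"dz":2.5,"wx":0,"wy":0,"wz":0},{"dx":0,"dy":0,"dz":1.5,"wx":0,"wy":0,"wz":0},{"dx":0,"dy":0,"dz":0,"wx":0,"wy":0,"wz":0}]' 1 60
python3 -m inch '[{"dx":0,"dy":0,"dz":0,"wx":0,"wy":0,"wz":0},{"dx":0,"dy":0,"dz":0,"wx":0,"wy":0,"wz":0},{"dx":0,"dy":0,"dz":0,"wx":0,"wy":0,"wz":0},{"dx":0,"dy":0,"dz":0,"wx":0,"wy":0,"wz":0},{"dx":0,"dy":0,"dz":0,"wx":0,"wy":0,"wz":0},{"dx":0,"dy":0,"dz":0,"wx":0,"wy":0,"wz":0}]' 0 60
python3 - <<'E'
from h import *
go(.4273,.035,.18,-3.5)
C=cam('top')
print(pt('top',225+174.5/4.4-.5,145+138.5/4.4-.5,.115,C))
E
```

```text
t: 3.2
tcp_pos: [0.6215, -0.0021, 0.1408]
tool_rot: [0.031, 1.0, 0.0, -0.0]
force: [-0.3, 0.3, -0.2]
finger_gap: 0.997
gripper_force: 0.0
t: 3.95
tcp_pos: [0.6226, -0.0028, 0.1431]
tool_rot: [0.031, 1.0, -0.0, 0.002]
force: [-0.6, -0.7, 5.4]
finger_gap: 0.691
gripper_force: 65.3
tcp [ 0.6226 -0.0028  0.1431] turn(first) [-0.03  0.21 -0.05] shift cm [19.72  2.58 -3.69] gap 0.691 F [-0.6 -0.7  5.4] t 3.95
[ 0.6235 -0.004   0.115 ]
```

```bash
python3 -m inch '[{"dx":0,"dy":0,"dz":-1.7,"wx":0,"wy":0,"wz":0},{"dx":0.7,"dy":0,"dz":-2,"wx":0,"wy":0,"wz":0},{"dx":4,"dy":0.5,"dz":0,"wx":0,"wy":0,"wz":0},{"dx":5,"dy":0.6,"dz":0,"wx":0,"wy":0,"wz":0},{"dx":5,"dy":0.7,"dz":0,"wx":0,"wy":0,"wz":0},{"dx":3,"dy":0.5,"dz":1.5,"wx":0,"wy":0,"wz":0},{"dx":2,"dy":0.3,"dz":3,"wx":0,"wy":0,"wz":0},{"dx":0,"dy":0,"dz":1.8,"wx":0,"wy":0,"wz":0},{"dx":0,"dy":0,"dz":0,"wx":0,"wy":0,"wz":0}]'
python3 -c "
from h import *
go(.4273,.035,.099,-3.5)"
```

```text
t: 5.08
tcp_pos: [0.4264, 0.0355, 0.1151]
tool_rot: [0.031, 1.0, 0.0, -0.0]
force: [0.0, -0.2, -2.2]
finger_gap: 0.691
gripper_force: 65.7
tcp [0.4264 0.0355 0.1151] turn(first) [ 0.   -0.03 -0.06] shift cm [-0.09 -0.05  1.61] gap 0.691 F [ 0.  -0.2 -2.2] t 5.075
```

```bash
python3 -m inch '[{"dx":0,"dy":0,"dz":1,"wx":0,"wy":0,"wz":0},{"dx":0,"dy":0,"dz":0.5,"wx":0,"wy":0,"wz":0},{"dx":0,"dy":0,"dz":0.2,"wx":0,"wy":0,"wz":0},{"dx":0,"dy":0,"dz":0.1,"wx":0,"wy":0,"wz":0},{"dx":0,"dy":0,"dz":0,"wx":0,"wy":0,"wz":0}]'
python3 -c "
from h import *
go(.4273,.035,.097,-3.5)"
```

```text
t: 5.7
tcp_pos: [0.4266, 0.0355, 0.0971]
tool_rot: [0.031, 1.0, -0.0, 0.0]
force: [0.2, -0.5, -0.6]
finger_gap: 0.691
gripper_force: 65.9
tcp [0.4266 0.0355 0.0971] turn(first) [-0.    0.02 -0.05] shift cm [-0.08 -0.05  0.01] gap 0.691 F [ 0.2 -0.5 -0.6] t 5.7
```

```bash
python3 -m inch '[{"dx":0,"dy":0,"dz":0.1,"wx":0,"wy":0,"wz":0},{"dx":0,"dy":0,"dz":0,"wx":0,"wy":0,"wz":0}]'
python3 -m inch '[{"dx":0,"dy":0,"dz":0,"wx":0,"wy":0,"wz":0},{"dx":0,"dy":0,"dz":0,"wx":0,"wy":0,"wz":0},{"dx":0,"dy":0,"dz":0,"wx":0,"wy":0,"wz":0},{"dx":0,"dy":0,"dz":0,"wx":0,"wy":0,"wz":0},{"dx":0,"dy":0,"dz":-2,"wx":0,"wy":0,"wz":0},{"dx":0,"dy":0,"dz":-4,"wx":0,"wy":0,"wz":0},{"dx":0,"dy":0,"dz":-4,"wx":0,"wy":0,"wz":0},{"dx":0,"dy":0,"dz":-4,"wx":0,"wy":0,"wz":0},{"dx":0,"dy":0,"dz":0,"wx":0,"wy":0,"wz":0}]' 1
python3 -c "
from h import *
go(.60,-.1597,.24,0)"
```

```text
t: 5.95
tcp_pos: [0.4265, 0.0355, 0.097]
tool_rot: [0.031, 1.0, -0.0, 0.001]
force: [-1.9, 0.5, 11.0]
finger_gap: 0.693
gripper_force: 67.2
t: 7.08
tcp_pos: [0.4279, 0.0354, 0.2383]
tool_rot: [0.031, 1.0, -0.001, 0.003]
force: [0.3, -0.4, -0.5]
finger_gap: 1.004
gripper_force: 0.0
tcp [0.4279 0.0354 0.2383] turn(first) [-0.06  0.39 -3.54] shift cm [-17.21 -19.51  -0.17] gap 1.004 F [ 0.3 -0.4 -0.5] t 7.075
```

```bash
python3 -m inch '[{"dx":0,"dy":0,"dz":0,"wx":0,"wy":0,"wz":-3.5},{"dx":-4.3,"dy":-4.8,"dz":0,"wx":0,"wy":0,"wz":0},{"dx":-4.3,"dy":-4.9,"dz":0,"wx":0,"wy":0,"wz":0},{"dx":-4.3,"dy":-4.9,"dz":0,"wx":0,"wy":0,"wz":0},{"dx":-4.3,"dy":-4.9,"dz":0,"wx":0,"wy":0,"wz":0},{"dx":0,"dy":0,"dz":0,"wx":0,"wy":0,"wz":0},{"dx":0,"dy":0,"dz":0,"wx":0,"wy":0,"wz":0}]' 0.4
python3 - <<'E'
from h import *
import cv2
im=shot('wrist','w3'); go(.60,-.1597,.24,0); np.save('w3c.npy',np.array(cam('wrist'),dtype=object),allow_pickle=True)
cv2.imwrite('pics/w3c.png',cv2.resize(im[90:270,170:450,::-1],(784,504),interpolation=cv2.INTER_CUBIC))
C=cam('wrist'); print(proj('wrist',(.4273,.035,.069),C))
E
```

```text
t: 7.95
tcp_pos: [0.5903, -0.1515, 0.2338]
tool_rot: [0.001, 1.0, 0.001, -0.002]
force: [-0.4, 0.3, -0.6]
finger_gap: 0.399
gripper_force: 0.0
tcp [ 0.59   -0.1509  0.2342] turn(first) [ 0.13 -0.25 -0.04] shift cm [-1.   -0.88 -0.58] gap 0.406 F [-0.5 -0.1  0.2] t 8.0
[461.9222  31.1728]
```

View pics/w3c.png

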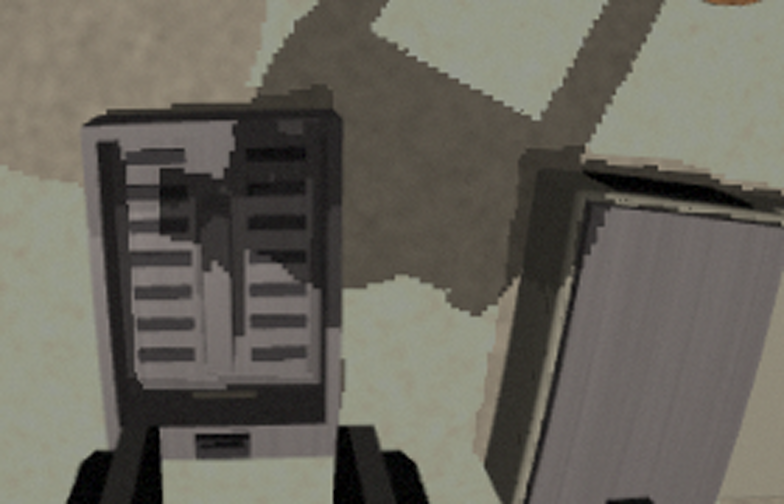

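The close-up shows the tray's corners at (83,125), (342,124), (338,455) and (107,457) and its key at (222,440). The empty seat is on the right, its key at (630,500).

Run:
```python
from h import *
C=cam('wrist'); f=lambda x,y,z:pt('wrist',170+(x+.5)/2.8-.5,90+(y+.5)/2.8-.5,z,C)[:2]
p=np.array([f(83,125,.034),f(342,124,.034),f(338,455,.034),f(107,457,.034)]);k=f(222,440,.042)
print(p,p.mean(0),k,k-p.mean(0)); e=(p[3]+p[2]-p[0]-p[1])/2; print(np.degrees(np.arctan2(e[1],e[0])),np.linalg.norm(e))
print('seat key',f(630,500,.058),'seat near-left corner',f(600,203,.05), 'jar',proj('wrist',(.4273,.035,.069),C))
```

```text
[[ 0.5381 -0.2051]
 [ 0.5383 -0.1203]
 [ 0.6599 -0.1175]
 [ 0.6611 -0.2039]] [ 0.5993 -0.1617] [ 0.6489 -0.1602] [0.0496 0.0015]
0.9752434725955179 0.1223376674519874
seat key [ 0.6707 -0.0066] seat near-left corner [ 0.5595 -0.0344] jar [461.9222  31.1728]
```

```bash
python3 -c "
from h import *
go(.615,.0122,.2502,-4.3)"
```

```text
tcp [ 0.59   -0.1509  0.2342] turn(first) [ 0.12 -0.25  4.26] shift cm [-1.27 16.45 -1.6 ] gap 0.406 F [-0.5 -0.1  0.2] t 8.0
```

```bash
python3 -m inch '[{"dx":0,"dy":0,"dz":-1.6,"wx":0.1,"wy":-0.2,"wz":4.3},{"dx":-0.3,"dy":5.5,"dz":0,"wx":0,"wy":0,"wz":0},{"dx":-0.5,"dy":5.5,"dz":0,"wx":0,"wy":0,"wz":0},{"dx":-0.5,"dy":5.4,"dz":0,"wx":0,"wy":0,"wz":0},{"dx":0,"dy":0,"dz":0,"wx":0,"wy":0,"wz":0},{"dx":0,"dy":0,"dz":0,"wx":0,"wy":0,"wz":0}]' 0.4
python3 - <<'E'
from h import *
import cv2
im=shot('wrist','w4'); go(.615,.0122,.2502,-4.3)
cv2.imwrite('pics/w4c.png',cv2.resize(im[90:270,170:450,::-1],(784,504),interpolation=cv2.INTER_CUBIC))
E
```

```text
t: 8.75
tcp_pos: [0.6159, 0.0115, 0.2515]
tool_rot: [0.037, 0.999, -0.001, 0.001]
force: [0.6, 0.2, -0.0]
finger_gap: 0.401
gripper_force: 0.0
tcp [0.6162 0.0105 0.2515] turn(first) [-0.11  0.14 -0.02] shift cm [0.14 0.16 0.13] gap 0.399 F [-0.8 -0.6 -0.4] t 8.8
```

View pics/w4c.png

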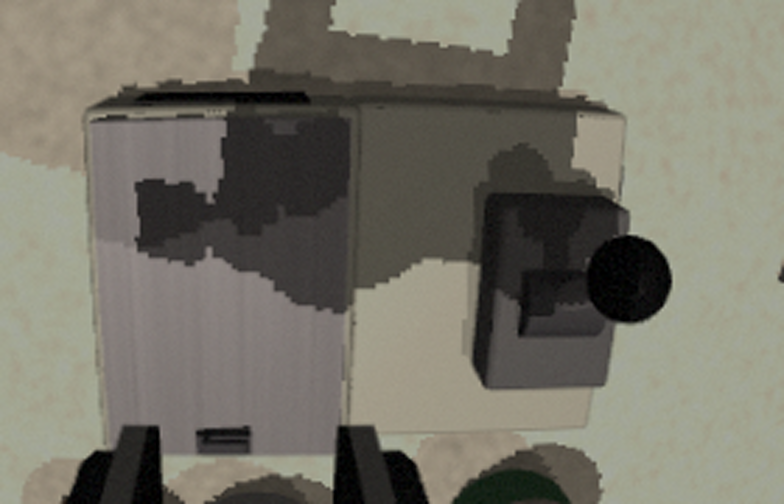

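The seat has corners at (91,118), (352,117), (338,455) and (115,455) and its key at (224,440). The switch ball is at (629,279).

Run:
```python
from h import *
C=cam('wrist'); f=lambda x,y,z:pt('wrist',170+(x+.5)/2.8-.5,90+(y+.5)/2.8-.5,z,C)[:2]
p=np.array([f(91,118,.05),f(352,117,.05),f(338,455,.05),f(113,455,.05)]);k=f(224,440,.058)
print(p,p.mean(0),k,k-p.mean(0)); e=(p[3]+p[2]-p[0]-p[1])/2; print(np.degrees(np.arctan2(e[1],e[0])),np.linalg.norm(e))
near=(p[0]+p[1])/2; e=k-near; print('near->key',np.degrees(np.arctan2(e[1],e[0])),np.linalg.norm(e))
a=np.radians(-3.4);
for z in(.09,.1,.11): print('ball',z,R.from_euler('z',3.4,degrees=True).as_matrix()[:2,:2]@(f(629,279,z)-p.mean(0)))
```

```text
[[ 0.5597 -0.038 ]
 [ 0.5662  0.0473]
 [ 0.6906  0.0378]
 [ 0.6848 -0.0467]] [0.6253 0.0001] [ 0.6765 -0.0036] [ 0.0511 -0.0037]
-4.17731609135935 0.12510930321903987
near->key -4.161846059301038 0.11382696268271011
ball 0.09 [-0.0183  0.1283]
ball 0.1 [-0.0216  0.1232]
ball 0.11 [-0.0249  0.1181]
```

```bash
python3 -c "
from h import *
go(.5975,-.1617,.14,0.7)"
```

```text
tcp [0.6162 0.0105 0.2515] turn(first) [-0.12  0.14 -5.02] shift cm [  2.08 -17.2   11.15] gap 0.399 F [-0.8 -0.6 -0.4] t 8.8
```

```bash
python3 -m inch '[{"dx":0,"dy":0,"dz":0,"wx":0,"wy":0,"wz":-5},{"dx":0.6,"dy":-5,"dz":0,"wx":0,"wy":0,"wz":0},{"dx":0.6,"dy":-5,"dz":2,"wx":0,"wy":0,"wz":0},{"dx":0.6,"dy":-5,"dz":2,"wx":0,"wy":0,"wz":0},{"dx":0.3,"dy":-2.2,"dz":3,"wx":0,"wy":0,"wz":0},{"dx":0,"dy":0,"dz":4,"wx":0,"wy":0,"wz":0},{"dx":0,"dy":0,"dz":0,"wx":0,"wy":0,"wz":0},{"dx":0,"dy":0,"dz":0,"wx":0,"wy":0,"wz":0},{"dx":0,"dy":0,"dz":0,"wx":0,"wy":0,"wz":0}]' 0.4
python3 -c "
from h import *
go(.5975,-.1617,.080,0.7)"
```

```text
t: 9.93
tcp_pos: [0.5994, -0.1623, 0.1439]
tool_rot: [-0.006, 1.0, -0.002, 0.003]
force: [-0.0, 0.0, 0.6]
finger_gap: 0.397
gripper_force: 0.0
tcp [ 0.5994 -0.1623  0.1439] turn(first) [-0.2   0.37 -0.04] shift cm [0.19 0.06 6.39] gap 0.397 F [-0.   0.   0.6] t 9.925
```

```bash
python3 -m inch '[{"dx":0.2,"dy":0.1,"dz":3,"wx":-0.2,"wy":0.4,"wz":0},{"dx":0,"dy":0,"dz":2,"wx":0,"wy":0,"wz":0},{"dx":0,"dy":0,"dz":1.2,"wx":0,"wy":0,"wz":0},{"dx":0,"dy":0,"dz":0,"wx":0,"wy":0,"wz":0},{"dx":0,"dy":0,"dz":0,"wx":0,"wy":0,"wz":0}]'
python3 -c "
from h import *
go(.5975,-.1617,.080,0.7)"
python3 -m inch '[{"dx":0,"dy":0,"dz":0,"wx":0,"wy":0,"wz":0},{"dx":0,"dy":0,"dz":0,"wx":0,"wy":0,"wz":0},{"dx":0,"dy":0,"dz":0,"wx":0,"wy":0,"wz":0},{"dx":0,"dy":0,"dz":0,"wx":0,"wy":0,"wz":0},{"dx":0,"dy":0,"dz":0,"wx":0,"wy":0,"wz":0}]' 0 90
python3 -c "
from h import *
go(.6233,.0003,.17,-4.1)"
```

```text
t: 10.55
tcp_pos: [0.5969, -0.1612, 0.0805]
tool_rot: [-0.006, 1.0, 0.001, -0.001]
force: [-0.4, 0.0, -0.6]
finger_gap: 0.402
gripper_force: 0.0
tcp [ 0.5969 -0.1612  0.0805] turn(first) [ 0.06 -0.14 -0.05] shift cm [-0.06 -0.05  0.05] gap 0.402 F [-0.4  0.  -0.6] t 10.55
t: 11.18
tcp_pos: [0.5969, -0.1612, 0.0809]
tool_rot: [-0.006, 1.0, 0.0, -0.001]
force: [0.4, 0.1, 6.1]
finger_gap: 0.096
gripper_force: 89.4
tcp [ 0.5969 -0.1612  0.0809] turn(first) [ 0.04 -0.12  4.75] shift cm [-1.47 16.3  -8.91] gap 0.096 F [0.4 0.1 6.1] t 11.175
```

```bash
python3 -m inch '[{"dx":0,"dy":0,"dz":-1.5,"wx":0,"wy":0,"wz":0},{"dx":0,"dy":0,"dz":-3.7,"wx":0,"wy":0,"wz":0},{"dx":0,"dy":0,"dz":-3.7,"wx":0,"wy":0,"wz":2.3},{"dx":0,"dy":0,"dz":0,"wx":0,"wy":0,"wz":2.4},{"dx":-0.3,"dy":4,"dz":0,"wx":0,"wy":0,"wz":0},{"dx":-0.4,"dy":4.5,"dz":0,"wx":0,"wy":0,"wz":0},{"dx":-0.4,"dy":4.5,"dz":0,"wx":0,"wy":0,"wz":0},{"dx":-0.4,"dy":3.3,"dz":0,"wx":0,"wy":0,"wz":0},{"dx":0,"dy":0,"dz":0,"wx":0,"wy":0,"wz":0},{"dx":0,"dy":0,"dz":0,"wx":0,"wy":0,"wz":0}]'
python3 -c "
from h import *
go(.6229,.0003,.145,-4.1)"
```

```text
t: 12.42
tcp_pos: [0.6229, 0.0001, 0.1691]
tool_rot: [0.035, 0.999, 0.0, -0.002]
force: [0.5, -0.8, -2.1]
finger_gap: 0.098
gripper_force: 91.3
tcp [0.6229 0.0001 0.1691] turn(first) [ 0.05 -0.24  0.07] shift cm [0.01 0.02 2.41] gap 0.098 F [ 0.5 -0.8 -2.1] t 12.425
```

```bash
python3 -m inch '[{"dx":0,"dy":0,"dz":1.5,"wx":0,"wy":-0.2,"wz":0},{"dx":0,"dy":0,"dz":1.2,"wx":0,"wy":0,"wz":0},{"dx":0,"dy":0,"dz":0.5,"wx":0,"wy":0,"wz":0},{"dx":0,"dy":0,"dz":0.4,"wx":0,"wy":0,"wz":0},{"dx":0,"dy":0,"dz":0.2,"wx":0,"wy":0,"wz":0},{"dx":0,"dy":0,"dz":0,"wx":0,"wy":0,"wz":0}]'
python3 -c "
from h import *
go(.6229,.0003,.131,-4.1)"
```

```text
t: 13.18
tcp_pos: [0.6234, 0.0004, 0.1313]
tool_rot: [0.035, 0.999, 0.001, 0.0]
force: [-0.1, -0.2, -2.5]
finger_gap: 0.094
gripper_force: 91.6
tcp [0.6234 0.0004 0.1313] turn(first) [0.07 0.02 0.05] shift cm [ 0.05 -0.01  0.03] gap 0.094 F [-0.1 -0.2 -2.5] t 13.175
```

```bash
python3 -m inch '[{"dx":0,"dy":0,"dz":0.1,"wx":0,"wy":0,"wz":0},{"dx":0,"dy":0,"dz":0.1,"wx":0,"wy":0,"wz":0},{"dx":0,"dy":0,"dz":0,"wx":0,"wy":0,"wz":0}]'
python3 -m inch '[{"dx":0,"dy":0,"dz":0,"wx":0,"wy":0,"wz":0},{"dx":0,"dy":0,"dz":0,"wx":0,"wy":0,"wz":0},{"dx":0,"dy":0,"dz":0,"wx":0,"wy":0,"wz":0},{"dx":0,"dy":0,"dz":-2,"wx":0,"wy":0,"wz":0},{"dx":0,"dy":0,"dz":-4,"wx":0,"wy":0,"wz":0},{"dx":0,"dy":0,"dz":-4,"wx":0,"wy":0,"wz":0},{"dx":0.8,"dy":1,"dz":-4,"wx":0,"wy":0,"wz":0},{"dx":0,"dy":0,"dz":0,"wx":0,"wy":0,"wz":0},{"dx":0,"dy":0,"dz":0,"wx":0,"wy":0,"wz":0}]' 0.4
python3 - <<'E'
from h import *
im=shot('wrist','w5'); go(.4134,.3608,.24,5.5)
C=cam('wrist')
for P in [(.4273,.035,.069),(.6765,-.0036,.092)]: print(proj('wrist',P,C))
E
```

```text
t: 13.55
tcp_pos: [0.6235, 0.0004, 0.1309]
tool_rot: [0.035, 0.999, 0.0, 0.001]
force: [-1.5, -0.6, 6.7]
finger_gap: 0.094
gripper_force: 93.2
t: 14.68
tcp_pos: [0.6155, 0.0108, 0.2686]
tool_rot: [0.035, 0.999, 0.001, -0.001]
force: [-0.5, 0.2, -0.1]
finger_gap: 0.402
gripper_force: 0.0
tcp [0.6153 0.0108 0.2679] turn(first) [ 0.09 -0.14 -9.56] shift cm [16.74 36.78  2.79] gap 0.405 F [ 0.4 -0.5  0.2] t 14.725
[270.8178 -12.9684]
[248.0121 257.5249]
```

View pics/w5.png

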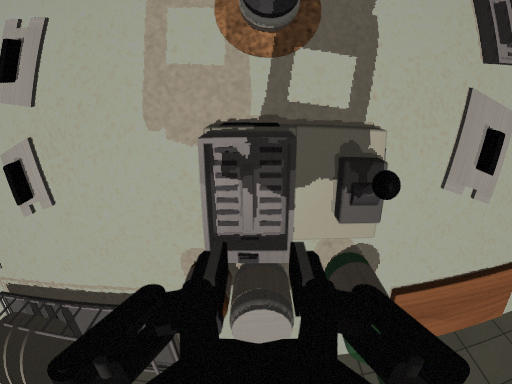

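Tray 1 is home: contact came at the expected height and its key at (248,256) matches the prediction. The jar stands on the trivet at (268,8). Next is the left tray, whose key faces the robot, so I grasp it with the wrist turned half round.

```bash
python3 -m inch '[{"dx":2,"dy":4.5,"dz":0,"wx":0,"wy":0,"wz":0},{"dx":2,"dy":4.5,"dz":0,"wx":0,"wy":0,"wz":0},{"dx":2,"dy":4.5,"dz":0,"wx":0,"wy":0,"wz":0},{"dx":2,"dy":4.5,"dz":0,"wx":0,"wy":0,"wz":0},{"dx":2,"dy":4.5,"dz":0,"wx":0,"wy":0,"wz":0},{"dx":2,"dy":4.5,"dz":0,"wx":0,"wy":0,"wz":0},{"dx":0,"dy":0,"dz":0,"wx":0,"wy":0,"wz":10},{"dx":0,"dy":0,"dz":0,"wx":0,"wy":0,"wz":10},{"dx":0,"dy":0,"dz":0,"wx":0,"wy":0,"wz":10},{"dx":0,"dy":0,"dz":0,"wx":0,"wy":0,"wz":10}]' 0.4
python3 -m inch '[{"dx":0,"dy":0,"dz":0,"wx":0,"wy":0,"wz":10},{"dx":0,"dy":0,"dz":0,"wx":0,"wy":0,"wz":10},{"dx":0,"dy":0,"dz":0,"wx":0,"wy":0,"wz":10},{"dx":0,"dy":0,"dz":0,"wx":0,"wy":0,"wz":10},{"dx":0,"dy":0,"dz":0,"wx":0,"wy":0,"wz":10},{"dx":0,"dy":0,"dz":0,"wx":0,"wy":0,"wz":10},{"dx":0,"dy":0,"dz":0,"wx":0,"wy":0,"wz":10},{"dx":0,"dy":0,"dz":0,"wx":0,"wy":0,"wz":10},{"dx":0,"dy":0,"dz":0,"wx":0,"wy":0,"wz":10},{"dx":0,"dy":0,"dz":0,"wx":0,"wy":0,"wz":10}]'
python3 -m inch '[{"dx":0,"dy":0,"dz":0,"wx":0,"wy":0,"wz":10},{"dx":0,"dy":0,"dz":0,"wx":0,"wy":0,"wz":10},{"dx":0,"dy":0,"dz":0,"wx":0,"wy":0,"wz":10},{"dx":0,"dy":0,"dz":0,"wx":0,"wy":0,"wz":0}]'
python3 -c "
from h import *
print(sense()['q']); go(.423,.352,.24,5.5)"
```

```text
t: 15.98
tcp_pos: [0.5148, 0.2883, 0.2674]
tool_rot: [0.378, 0.926, -0.001, -0.002]
force: [0.5, -0.3, 0.6]
finger_gap: 0.398
gripper_force: 0.0
t: 17.23
tcp_pos: [0.5149, 0.2881, 0.2674]
tool_rot: [0.952, 0.306, -0.002, -0.001]
force: [0.2, 0.1, 0.8]
finger_gap: 0.398
gripper_force: 0.0
t: 17.73
tcp_pos: [0.515, 0.2882, 0.2678]
tool_rot: [0.999, 0.053, -0.002, -0.0]
force: [0.3, 0.3, 0.3]
finger_gap: 0.399
gripper_force: 0.0
[0.3205 0.5246 1.5578 0.0014 1.0621 1.7853]
tcp [0.515  0.2882 0.2678] turn(first) [-0.03  0.18  0.54] shift cm [-8.54 -7.23  2.78] gap 0.399 F [0.3 0.3 0.3] t 17.725
```

```bash
python3 -m inch '[{"dx":-2.8,"dy":-2.4,"dz":0,"wx":0,"wy":0,"wz":0.5},{"dx":-2.8,"dy":-2.4,"dz":1.3,"wx":0,"wy":0,"wz":0},{"dx":-2.9,"dy":-2.4,"dz":2,"wx":0,"wy":0,"wz":0},{"dx":0,"dy":0,"dz":0,"wx":0,"wy":0,"wz":0},{"dx":0,"dy":0,"dz":0,"wx":0,"wy":0,"wz":0}]'
python3 - <<'E'
from h import *
import cv2
im=shot('wrist','w6'); go(.4238,.3517,.234,5.5)
cv2.imwrite('pics/w6c.png',cv2.resize(im[90:270,120:400,::-1],(784,504),interpolation=cv2.INTER_CUBIC))
E
```

```text
t: 18.35
tcp_pos: [0.4244, 0.352, 0.2363]
tool_rot: [0.999, 0.048, 0.0, -0.001]
force: [0.1, -0.9, 0.1]
finger_gap: 0.401
gripper_force: 0.0
tcp [0.4249 0.3519 0.2367] turn(first) [-0.09 -0.08 -0.01] shift cm [-0.11  0.01  0.27] gap 0.402 F [-0.1  0.4 -0.2] t 18.4
```

View pics/w6c.png

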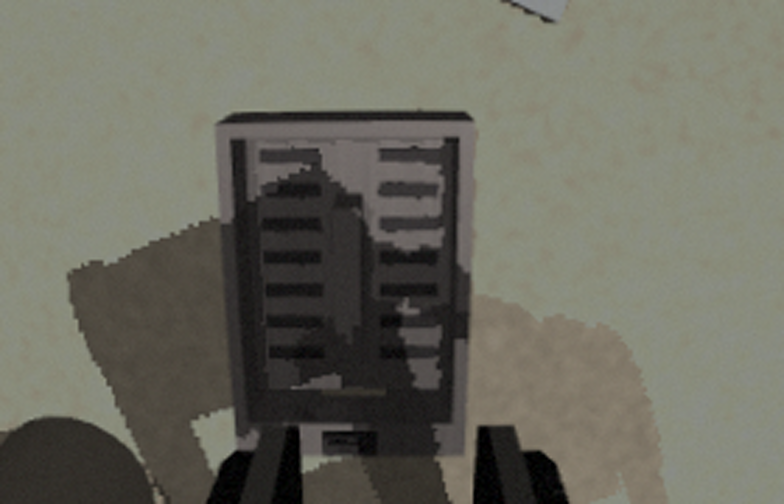

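The left tray has corners at (216,125), (473,125), (464,455) and (237,455) and its key at (350,438).

Run:
```python
from h import *
C=cam('wrist'); f=lambda x,y,z:pt('wrist',120+(x+.5)/2.8-.5,90+(y+.5)/2.8-.5,z,C)[:2]
p=np.array([f(216,125,.034),f(473,125,.034),f(464,455,.034),f(237,455,.034)]);k=f(350,438,.042)
m=p.mean(0);print(m,k,np.linalg.norm(k-m)); e=(p[3]+p[2]-p[0]-p[1])/2; print(np.degrees(np.arctan2(e[1],e[0])),np.linalg.norm(e))
yaw=np.degrees(np.arctan2(e[1],e[0]))
g=m+R.from_euler('z',yaw,degrees=True).apply([-.0022,0,0])[:2]; print(g); go(g[0],g[1],.0809,yaw)
```

```text
[0.4125 0.3647] [0.3634 0.3592] 0.04941177352066626
-174.37601094505814 0.1229751244137663
[0.4147 0.3649]
tcp [0.4249 0.3519 0.2367] turn(first) [-0.09 -0.08 -0.14] shift cm [-0.9  -1.39 15.58] gap 0.402 F [-0.1  0.4 -0.2] t 18.4
```

```bash
python3 -m inch '[{"dx":-0.9,"dy":-1.4,"dz":3,"wx":0,"wy":0,"wz":0},{"dx":0,"dy":0,"dz":4,"wx":0,"wy":0,"wz":0},{"dx":0,"dy":0,"dz":3.5,"wx":0,"wy":0,"wz":0},{"dx":0,"dy":0,"dz":0,"wx":0,"wy":0,"wz":0}]'
python3 -c "
from h import *
go(.4147,.3649,.0805,5.6)"
```

```text
t: 18.9
tcp_pos: [0.4135, 0.364, 0.1298]
tool_rot: [0.999, 0.047, -0.002, 0.0]
force: [-0.2, -0.0, 0.6]
finger_gap: 0.401
gripper_force: 0.0
tcp [0.4135 0.364  0.1298] turn(first) [ 0.04  0.22 -0.21] shift cm [ 0.12 -0.07  4.93] gap 0.401 F [-0.2 -0.   0.6] t 18.9
```

```bash
python3 -m inch '[{"dx":0.1,"dy":-0.1,"dz":2.5,"wx":0,"wy":0.2,"wz":-0.2},{"dx":0,"dy":0,"dz":1.5,"wx":0,"wy":0,"wz":0},{"dx":0,"dy":0,"dz":0.9,"wx":0,"wy":0,"wz":0},{"dx":0,"dy":0,"dz":0,"wx":0,"wy":0,"wz":0},{"dx":0,"dy":0,"dz":0,"wx":0,"wy":0,"wz":0}]'
python3 -c "
from h import *
go(.4147,.3649,.0805,5.6)"
python3 -m inch '[{"dx":0,"dy":0,"dz":0,"wx":0,"wy":0,"wz":0},{"dx":0,"dy":0,"dz":0,"wx":0,"wy":0,"wz":0},{"dx":0,"dy":0,"dz":0,"wx":0,"wy":0,"wz":0},{"dx":0,"dy":0,"dz":0,"wx":0,"wy":0,"wz":0},{"dx":0,"dy":0,"dz":0,"wx":0,"wy":0,"wz":0}]' 0 90
python3 -c "
from h import *
go(.4147,.3649,.2,5.6)"
```

```text
t: 19.52
tcp_pos: [0.4148, 0.3666, 0.0832]
tool_rot: [0.999, 0.049, 0.002, -0.001]
force: [0.1, -1.0, 0.1]
finger_gap: 0.399
gripper_force: 0.0
tcp [0.4148 0.3666 0.0832] turn(first) [-0.1  -0.26  0.05] shift cm [-0.02  0.17  0.27] gap 0.399 F [ 0.1 -1.   0.1] t 19.525
t: 20.15
tcp_pos: [0.4146, 0.3665, 0.0834]
tool_rot: [0.999, 0.049, 0.002, -0.001]
force: [-0.0, -0.4, 4.6]
finger_gap: 0.093
gripper_force: 88.8
tcp [0.4146 0.3665 0.0834] turn(first) [-0.09 -0.26  0.06] shift cm [ -0.     0.16 -11.66] gap 0.093 F [-0.  -0.4  4.6] t 20.15
```

```bash
python3 -m inch '[{"dx":0,"dy":0,"dz":-1.5,"wx":0,"wy":0,"wz":0},{"dx":0,"dy":0,"dz":-4,"wx":0,"wy":0,"wz":0},{"dx":0,"dy":0,"dz":-5,"wx":0,"wy":0,"wz":0},{"dx":0,"dy":0,"dz":-4.3,"wx":0,"wy":0,"wz":0},{"dx":0,"dy":0,"dz":0,"wx":0,"wy":0,"wz":-10},{"dx":0,"dy":0,"dz":0,"wx":0,"wy":0,"wz":-10},{"dx":0,"dy":0,"dz":0,"wx":0,"wy":0,"wz":-10},{"dx":0,"dy":0,"dz":0,"wx":0,"wy":0,"wz":-10},{"dx":0,"dy":0,"dz":0,"wx":0,"wy":0,"wz":-10},{"dx":0,"dy":0,"dz":0,"wx":0,"wy":0,"wz":-10}]'
python3 -m inch '[{"dx":0,"dy":0,"dz":0,"wx":0,"wy":0,"wz":-10},{"dx":0,"dy":0,"dz":0,"wx":0,"wy":0,"wz":-10},{"dx":0,"dy":0,"dz":0,"wx":0,"wy":0,"wz":-10},{"dx":0,"dy":0,"dz":0,"wx":0,"wy":0,"wz":-10},{"dx":0,"dy":0,"dz":0,"wx":0,"wy":0,"wz":-10},{"dx":0,"dy":0,"dz":0,"wx":0,"wy":0,"wz":-10},{"dx":0,"dy":0,"dz":0,"wx":0,"wy":0,"wz":-10},{"dx":0,"dy":0,"dz":0,"wx":0,"wy":0,"wz":-10},{"dx":0,"dy":0,"dz":0,"wx":0,"wy":0,"wz":-10},{"dx":0,"dy":0,"dz":0,"wx":0,"wy":0,"wz":-10}]'
python3 -m inch '[{"dx":0,"dy":0,"dz":0,"wx":0,"wy":0,"wz":-10},{"dx":0,"dy":0,"dz":0,"wx":0,"wy":0,"wz":-0.3},{"dx":0,"dy":0,"dz":0,"wx":0,"wy":0,"wz":0}]'
python3 -c "
from h import *
go(.6238,.0004,.23,-4.1)"
```

```text
t: 21.4
tcp_pos: [0.4135, 0.366, 0.231]
tool_rot: [0.839, 0.544, 0.002, 0.0]
force: [0.5, 0.1, -1.5]
finger_gap: 0.095
gripper_force: 88.1
t: 22.65
tcp_pos: [0.4135, 0.366, 0.231]
tool_rot: [0.122, 0.993, 0.001, 0.001]
force: [-0.4, -0.1, -1.6]
finger_gap: 0.098
gripper_force: 88.1
t: 23.02
tcp_pos: [0.4137, 0.3661, 0.2308]
tool_rot: [0.037, 0.999, 0.001, 0.002]
force: [-0.4, -0.4, -1.5]
finger_gap: 0.095
gripper_force: 88.1
tcp [0.4137 0.3661 0.2308] turn(first) [ 0.11  0.18 -0.09] shift cm [-23.57 -34.97   0.08] gap 0.095 F [-0.4 -0.4 -1.5] t 23.025
```

```bash
python3 -m inch '[{"dx":-2,"dy":-3,"dz":0,"wx":0.1,"wy":0.2,"wz":0},{"dx":-3.1,"dy":-4.6,"dz":0,"wx":0,"wy":0,"wz":0},{"dx":-3.1,"dy":-4.6,"dz":0,"wx":0,"wy":0,"wz":0},{"dx":-3.1,"dy":-4.6,"dz":0,"wx":0,"wy":0,"wz":0},{"dx":-3.1,"dy":-4.6,"dz":0,"wx":0,"wy":0,"wz":0},{"dx":-3.1,"dy":-4.6,"dz":0,"wx":0,"wy":0,"wz":0},{"dx":-3.1,"dy":-4.6,"dz":0,"wx":0,"wy":0,"wz":0},{"dx":-3,"dy":-4.4,"dz":0,"wx":0,"wy":0,"wz":0},{"dx":0,"dy":0,"dz":0,"wx":0,"wy":0,"wz":0},{"dx":0,"dy":0,"dz":0,"wx":0,"wy":0,"wz":0}]'
python3 -c "
from h import *
go(.6238,.0004,.18,-4.1)"
```

```text
t: 24.28
tcp_pos: [0.6238, 0.0004, 0.2301]
tool_rot: [0.036, 0.999, 0.0, -0.001]
force: [0.2, 1.6, -2.9]
finger_gap: 0.097
gripper_force: 88.3
tcp [0.6238 0.0004 0.2301] turn(first) [ 0.04 -0.12 -0.06] shift cm [0.   0.   5.01] gap 0.097 F [ 0.2  1.6 -2.9] t 24.275
```

```bash
python3 -m inch '[{"dx":0,"dy":0,"dz":2.5,"wx":0,"wy":0,"wz":0},{"dx":0,"dy":0,"dz":2,"wx":0,"wy":0,"wz":0},{"dx":0,"dy":0,"dz":0.5,"wx":0,"wy":0,"wz":0},{"dx":0,"dy":0,"dz":0,"wx":0,"wy":0,"wz":0}]'
python3 -c "
from h import *
go(.6238,.0004,.1685,-4.1)"
```

```text
t: 24.78
tcp_pos: [0.6241, 0.0014, 0.1806]
tool_rot: [0.035, 0.999, 0.0, -0.0]
force: [0.3, 0.1, -1.5]
finger_gap: 0.09
gripper_force: 88.2
tcp [0.6241 0.0014 0.1806] turn(first) [ 0.02 -0.06  0.1 ] shift cm [ 0.03 -0.1   1.21] gap 0.09 F [ 0.3  0.1 -1.5] t 24.775
```

```bash
python3 -m inch '[{"dx":0,"dy":-0.1,"dz":0.5,"wx":0,"wy":0,"wz":0},{"dx":0,"dy":0,"dz":0.4,"wx":0,"wy":0,"wz":0},{"dx":0,"dy":0,"dz":0.3,"wx":0,"wy":0,"wz":0},{"dx":0,"dy":0,"dz":0.2,"wx":0,"wy":0,"wz":0},{"dx":0,"dy":0,"dz":0,"wx":0,"wy":0,"wz":0}]'
python3 -c "
from h import *
go(.6238,.0004,.1674,-4.1)"
```

```text
t: 25.4
tcp_pos: [0.6245, -0.0007, 0.1674]
tool_rot: [0.035, 0.999, 0.0, -0.0]
force: [-1.1, 0.8, 5.0]
finger_gap: 0.094
gripper_force: 89.2
tcp [ 0.6245 -0.0007  0.1674] turn(first) [ 0.   -0.01  0.04] shift cm [0.07 0.11 0.  ] gap 0.094 F [-1.1  0.8  5. ] t 25.4
```

```bash
python3 -m inch '[{"dx":0,"dy":0,"dz":0,"wx":0,"wy":0,"wz":0},{"dx":0,"dy":0,"dz":0,"wx":0,"wy":0,"wz":0},{"dx":0,"dy":0,"dz":0,"wx":0,"wy":0,"wz":0},{"dx":0,"dy":0,"dz":-2,"wx":0,"wy":0,"wz":0},{"dx":0,"dy":0,"dz":-4,"wx":0,"wy":0,"wz":0},{"dx":0.7,"dy":0,"dz":-4,"wx":0,"wy":0,"wz":0},{"dx":0.8,"dy":1,"dz":-4,"wx":0,"wy":0,"wz":0},{"dx":0,"dy":0,"dz":0,"wx":0,"wy":0,"wz":0},{"dx":0,"dy":0,"dz":0,"wx":0,"wy":0,"wz":0}]' 0.4
python3 - <<'E'
from h import *
im=shot('wrist','w7'); go(.4249,-.3106,.24,-17.5)
C=cam('wrist')
for P in [(.6765,-.0036,.126),(.4273,.035,.069)]: print(proj('wrist',P,C))
E
```

```text
t: 26.52
tcp_pos: [0.6098, 0.0104, 0.306]
tool_rot: [0.035, 0.999, 0.0, -0.001]
force: [-0.6, -0.3, 0.0]
finger_gap: 0.405
gripper_force: 0.0
tcp [0.6096 0.0103 0.3053] turn(first) [-0.01 -0.15 13.44] shift cm [  7.97 -36.16   6.53] gap 0.4 F [-0.1  0.2 -0.9] t 26.575
[249.3011 260.6686]
[270.4979   4.4697]
```

View pics/w7.png

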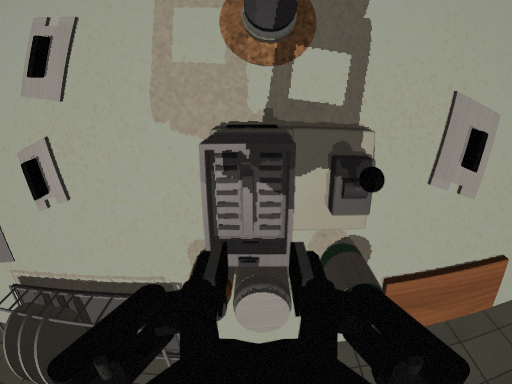

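The stack is good: tray 2's key is at (248,260) as predicted. lid_b at (48,60) and the jar are unmoved. On to lid_b.

```bash
python3 -m inch '[{"dx":0,"dy":0,"dz":0,"wx":0,"wy":0,"wz":6.7},{"dx":0,"dy":0,"dz":0,"wx":0,"wy":0,"wz":6.7},{"dx":1.1,"dy":-4.5,"dz":0,"wx":0,"wy":0,"wz":0},{"dx":1.1,"dy":-4.5,"dz":0,"wx":0,"wy":0,"wz":0},{"dx":1.1,"dy":-4.5,"dz":0,"wx":0,"wy":0,"wz":0},{"dx":1.1,"dy":-4.5,"dz":0,"wx":0,"wy":0,"wz":0},{"dx":1.1,"dy":-4.5,"dz":0,"wx":0,"wy":0,"wz":0},{"dx":1.1,"dy":-4.5,"dz":2,"wx":0,"wy":0,"wz":0},{"dx":1.1,"dy":-4.5,"dz":3,"wx":0,"wy":0,"wz":0},{"dx":1.1,"dy":-4.5,"dz":3,"wx":0,"wy":0,"wz":0}]' 0.5
python3 -m inch '[{"dx":0,"dy":0,"dz":2,"wx":0,"wy":0,"wz":0},{"dx":0,"dy":0,"dz":0,"wx":0,"wy":0,"wz":0},{"dx":0,"dy":0,"dz":0,"wx":0,"wy":0,"wz":0}]'
python3 - <<'E'
from h import *
import cv2
im=shot('wrist','w8'); go(.4249,-.3106,.1,-17.5); print(sense()['q'])
C=cam('wrist');print(proj('wrist',(.4249,-.3106,.02),C))
cv2.imwrite('pics/w8c.png',cv2.resize(im[90:270,120:400,::-1],(784,504),interpolation=cv2.INTER_CUBIC))
E
```

```text
t: 27.82
tcp_pos: [0.417, -0.3077, 0.2245]
tool_rot: [0.152, 0.988, 0.001, -0.001]
force: [-0.4, -0.6, 0.2]
finger_gap: 0.499
gripper_force: 0.0
t: 28.2
tcp_pos: [0.4184, -0.3064, 0.2063]
tool_rot: [0.152, 0.988, 0.0, -0.0]
force: [-0.5, 0.1, -0.2]
finger_gap: 0.501
gripper_force: 0.0
tcp [ 0.4187 -0.3064  0.2068] turn(first) [-0.01  0.01  0.09] shift cm [-0.72 -0.21 10.68] gap 0.499 F [ 0.3 -1.1  0.4] t 28.25
[-0.8474  0.5309  1.7891 -0.0001  0.8213 -2.1143]
[256.5818 198.7927]
```

View pics/w8c.png

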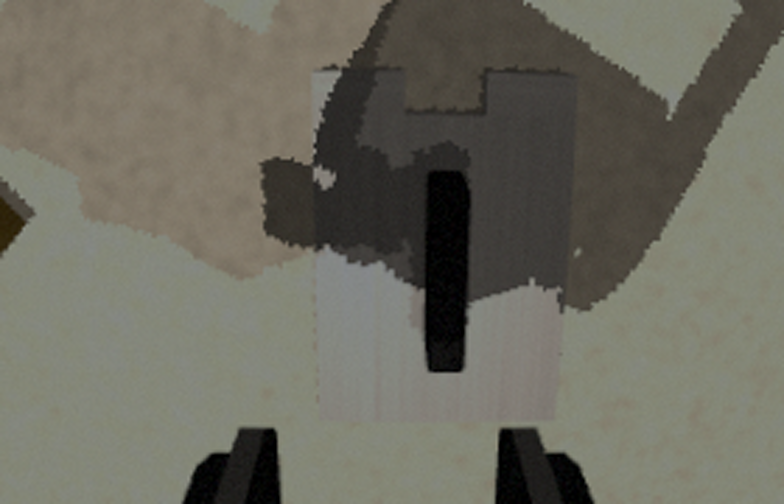

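lid_b has corners at (313,72), (577,73), (555,420) and (320,418). Its notch, centred at (445,92), faces the robot.

Run:
```python
from h import *
C=cam('wrist'); f=lambda x,y,z:pt('wrist',120+(x+.5)/2.8-.5,90+(y+.5)/2.8-.5,z,C)[:2]
p=np.array([f(313,72,.008),f(577,73,.008),f(555,420,.008),f(320,418,.008)]);k=f(445,91,.008)
m=p.mean(0);print(m,k,np.linalg.norm(k-m)); e=-(p[3]+p[2]-p[0]-p[1])/2; yaw=np.degrees(np.arctan2(e[1],e[0]));print(yaw,np.linalg.norm(e),np.linalg.norm(p[0]-p[1]),np.linalg.norm(p[2]-p[3]))
print('handle',f(448,172,.038),f(446,372,.010)); go(m[0],m[1],.085,yaw)
```

```text
[ 0.418  -0.2875] [ 0.3653 -0.2712] 0.055138174645211466
162.4782868138278 0.12350069182296008 0.08524220384167613 0.08593287051813303
handle [ 0.3852 -0.2783] [ 0.4584 -0.2982]
tcp [ 0.4187 -0.3064  0.2068] turn(first) [-0.01  0.01  0.12] shift cm [ 0.64  1.78 12.18] gap 0.499 F [ 0.3 -1.1  0.4] t 28.25
```

```bash
python3 -m inch '[{"dx":0.6,"dy":1.8,"dz":3,"wx":0,"wy":0,"wz":0.1},{"dx":0,"dy":0,"dz":4,"wx":0,"wy":0,"wz":0},{"dx":0,"dy":0,"dz":3,"wx":0,"wy":0,"wz":0},{"dx":0,"dy":0,"dz":0,"wx":0,"wy":0,"wz":0},{"dx":0,"dy":0,"dz":0,"wx":0,"wy":0,"wz":0}]' 0.5
python3 -c "
from h import *
go(.418,-.2875,.087,-17.5)"
```

```text
t: 28.88
tcp_pos: [0.4188, -0.288, 0.1077]
tool_rot: [0.152, 0.988, -0.001, 0.001]
force: [0.1, -0.9, 0.4]
finger_gap: 0.494
gripper_force: 0.0
tcp [ 0.4188 -0.288   0.1077] turn(first) [-0.06  0.1  -0.01] shift cm [0.09 0.02 2.07] gap 0.494 F [ 0.1 -0.9  0.4] t 28.875
```

```bash
python3 -m inch '[{"dx":0.1,"dy":0,"dz":1.3,"wx":0,"wy":0.1,"wz":0},{"dx":0,"dy":0,"dz":0.8,"wx":0,"wy":0,"wz":0},{"dx":0,"dy":0,"dz":0,"wx":0,"wy":0,"wz":0},{"dx":0,"dy":0,"dz":0,"wx":0,"wy":0,"wz":0}]' 0.5
python3 -m inch '[{"dx":0,"dy":0,"dz":0,"wx":0,"wy":0,"wz":0},{"dx":0,"dy":0,"dz":0,"wx":0,"wy":0,"wz":0},{"dx":0,"dy":0,"dz":0,"wx":0,"wy":0,"wz":0},{"dx":0,"dy":0,"dz":0,"wx":0,"wy":0,"wz":0},{"dx":0,"dy":0,"dz":0,"wx":0,"wy":0,"wz":0}]' 0 90
python3 -c "
from h import *
go(.418,-.2875,.25,-17.5)"
```

```text
t: 29.38
tcp_pos: [0.4169, -0.2874, 0.0855]
tool_rot: [0.153, 0.988, 0.0, -0.001]
force: [-0.2, -0.5, 0.2]
finger_gap: 0.499
gripper_force: 0.0
t: 30.0
tcp_pos: [0.417, -0.2874, 0.0859]
tool_rot: [0.153, 0.988, 0.0, -0.001]
force: [0.0, 0.5, 4.5]
finger_gap: 0.123
gripper_force: 88.6
tcp [ 0.417  -0.2874  0.0859] turn(first) [-0.01 -0.1  -0.06] shift cm [ -0.1    0.02 -16.41] gap 0.123 F [0.  0.5 4.5] t 30.0
```

```bash
python3 -m inch '[{"dx":0,"dy":0,"dz":-1.5,"wx":0,"wy":0,"wz":0},{"dx":0,"dy":0,"dz":-4,"wx":0,"wy":0,"wz":0},{"dx":0,"dy":0,"dz":-5,"wx":0,"wy":0,"wz":0},{"dx":0,"dy":0,"dz":-5.8,"wx":0,"wy":0,"wz":0},{"dx":0,"dy":0,"dz":0,"wx":0,"wy":0,"wz":10},{"dx":0,"dy":0,"dz":0,"wx":0,"wy":0,"wz":10},{"dx":0,"dy":0,"dz":0,"wx":0,"wy":0,"wz":10},{"dx":0,"dy":0,"dz":0,"wx":0,"wy":0,"wz":10},{"dx":0,"dy":0,"dz":0,"wx":0,"wy":0,"wz":10},{"dx":0,"dy":0,"dz":0,"wx":0,"wy":0,"wz":10}]'
python3 -m inch '[{"dx":0,"dy":0,"dz":0,"wx":0,"wy":0,"wz":10},{"dx":0,"dy":0,"dz":0,"wx":0,"wy":0,"wz":10},{"dx":0,"dy":0,"dz":0,"wx":0,"wy":0,"wz":10},{"dx":0,"dy":0,"dz":0,"wx":0,"wy":0,"wz":10},{"dx":0,"dy":0,"dz":0,"wx":0,"wy":0,"wz":10},{"dx":0,"dy":0,"dz":0,"wx":0,"wy":0,"wz":10},{"dx":0,"dy":0,"dz":0,"wx":0,"wy":0,"wz":10},{"dx":0,"dy":0,"dz":0,"wx":0,"wy":0,"wz":10},{"dx":0,"dy":0,"dz":0,"wx":0,"wy":0,"wz":10},{"dx":0,"dy":0,"dz":0,"wx":0,"wy":0,"wz":10}]'
python3 -m inch '[{"dx":0,"dy":0,"dz":0,"wx":0,"wy":0,"wz":6.6},{"dx":0,"dy":0,"dz":0,"wx":0,"wy":0,"wz":0},{"dx":0,"dy":0,"dz":0,"wx":0,"wy":0,"wz":0}]'
python3 -c "
from h import *
go(.6269,-.0001,.25,-4.1)"
```

```text
t: 31.25
tcp_pos: [0.417, -0.2871, 0.2489]
tool_rot: [0.629, 0.778, -0.0, -0.001]
force: [-0.3, -0.0, -1.4]
finger_gap: 0.124
gripper_force: 87.8
t: 32.5
tcp_pos: [0.417, -0.2872, 0.2489]
tool_rot: [1.0, 0.018, -0.001, -0.0]
force: [-0.8, -0.2, -0.3]
finger_gap: 0.121
gripper_force: 87.8
t: 32.88
tcp_pos: [0.4171, -0.2873, 0.2488]
tool_rot: [0.999, -0.035, -0.001, -0.0]
force: [-0.2, 0.4, -1.8]
finger_gap: 0.121
gripper_force: 87.8
tcp [ 0.4171 -0.2873  0.2488] turn(first) [-0.03  0.11  0.04] shift cm [ 18.87 -30.15  -0.12] gap 0.121 F [-0.2  0.4 -1.8] t 32.875
```

```bash
python3 -m inch '[{"dx":1.7,"dy":-2.9,"dz":0,"wx":0,"wy":0.1,"wz":0},{"dx":2.8,"dy":-4.5,"dz":0,"wx":0,"wy":0,"wz":0},{"dx":2.8,"dy":-4.5,"dz":0,"wx":0,"wy":0,"wz":0},{"dx":2.8,"dy":-4.5,"dz":0,"wx":0,"wy":0,"wz":0},{"dx":2.8,"dy":-4.5,"dz":0,"wx":0,"wy":0,"wz":0},{"dx":2.8,"dy":-4.5,"dz":0,"wx":0,"wy":0,"wz":0},{"dx":3.2,"dy":-4.7,"dz":0,"wx":0,"wy":0,"wz":0},{"dx":0,"dy":0,"dz":1.5,"wx":0,"wy":0,"wz":0},{"dx":0,"dy":0,"dz":0,"wx":0,"wy":0,"wz":0},{"dx":0,"dy":0,"dz":0,"wx":0,"wy":0,"wz":0}]'
python3 -c "
from h import *
go(.6269,-.0001,.215,-4.1)"
```

```text
t: 34.12
tcp_pos: [0.6268, -0.002, 0.2334]
tool_rot: [0.999, -0.037, -0.001, -0.0]
force: [0.7, -0.4, -0.2]
finger_gap: 0.121
gripper_force: 88.1
tcp [ 0.6268 -0.002   0.2334] turn(first) [-0.02  0.1  -0.12] shift cm [ 0.   -0.19  1.84] gap 0.121 F [ 0.7 -0.4 -0.2] t 34.125
```

```bash
python3 -m inch '[{"dx":0,"dy":-0.2,"dz":1,"wx":0,"wy":0.1,"wz":-0.1},{"dx":0,"dy":0,"dz":0.8,"wx":0,"wy":0,"wz":0},{"dx":0,"dy":0,"dz":0,"wx":0,"wy":0,"wz":0},{"dx":0,"dy":0,"dz":0,"wx":0,"wy":0,"wz":0}]'
python3 -c "
from h import *
go(.6269,-.0001,.2045,-4.1)"
```

```text
t: 34.62
tcp_pos: [0.6278, 0.0009, 0.2156]
tool_rot: [0.999, -0.035, 0.001, -0.0]
force: [-0.0, -0.4, -1.2]
finger_gap: 0.119
gripper_force: 88.1
tcp [0.6278 0.0009 0.2156] turn(first) [-0.03 -0.09  0.03] shift cm [-0.08  0.1   1.11] gap 0.119 F [-0.  -0.4 -1.2] t 34.625
```

```bash
python3 -m inch '[{"dx":-0.1,"dy":0.1,"dz":0.4,"wx":0,"wy":0,"wz":0},{"dx":0,"dy":0,"dz":0.3,"wx":0,"wy":0,"wz":0},{"dx":0,"dy":0,"dz":0.3,"wx":0,"wy":0,"wz":0},{"dx":0,"dy":0,"dz":0.2,"wx":0,"wy":0,"wz":0},{"dx":0,"dy":0,"dz":0,"wx":0,"wy":0,"wz":0}]'
python3 -c "
from h import *
go(.6269,-.0001,.2039,-4.1)"
```

```text
t: 35.25
tcp_pos: [0.6266, 0.0002, 0.204]
tool_rot: [0.999, -0.035, 0.001, -0.0]
force: [-0.7, 0.2, 2.0]
finger_gap: 0.121
gripper_force: 88.6
tcp [0.6266 0.0002 0.204 ] turn(first) [-0.03 -0.08  0.05] shift cm [0.03 0.03 0.01] gap 0.121 F [-0.7  0.2  2. ] t 35.25
```

The lid is home at the expected height (0.204). Next I release it, retreat and turn the tool half round, so the camera stays clear of the bottle, before working the switch.

```bash
python3 -m inch '[{"dx":0,"dy":0,"dz":0,"wx":0,"wy":0,"wz":0},{"dx":0,"dy":0,"dz":0,"wx":0,"wy":0,"wz":0},{"dx":0,"dy":0,"dz":0,"wx":0,"wy":0,"wz":0},{"dx":0,"dy":0,"dz":-2,"wx":0,"wy":0,"wz":0},{"dx":0,"dy":0,"dz":-4,"wx":0,"wy":0,"wz":0},{"dx":0,"dy":0,"dz":-4,"wx":0,"wy":0,"wz":0},{"dx":-5,"dy":-3,"dz":0,"wx":0,"wy":0,"wz":0},{"dx":-5,"dy":-3,"dz":0,"wx":0,"wy":0,"wz":0},{"dx":0,"dy":-3,"dz":0,"wx":0,"wy":0,"wz":0},{"dx":0,"dy":0,"dz":0,"wx":0,"wy":0,"wz":0}]' 0.4
python3 -m inch '[{"dx":0,"dy":0,"dz":0,"wx":0,"wy":0,"wz":-10},{"dx":0,"dy":0,"dz":0,"wx":0,"wy":0,"wz":-10},{"dx":0,"dy":0,"dz":0,"wx":0,"wy":0,"wz":-10},{"dx":0,"dy":0,"dz":0,"wx":0,"wy":0,"wz":-10},{"dx":0,"dy":0,"dz":0,"wx":0,"wy":0,"wz":-10},{"dx":0,"dy":0,"dz":0,"wx":0,"wy":0,"wz":-10},{"dx":0,"dy":0,"dz":0,"wx":0,"wy":0,"wz":-10},{"dx":0,"dy":0,"dz":0,"wx":0,"wy":0,"wz":-10},{"dx":0,"dy":0,"dz":0,"wx":0,"wy":0,"wz":-10},{"dx":0,"dy":0,"dz":0,"wx":0,"wy":0,"wz":-10}]' 0
python3 -m inch '[{"dx":0,"dy":0,"dz":0,"wx":0,"wy":0,"wz":-10},{"dx":0,"dy":0,"dz":0,"wx":0,"wy":0,"wz":-10},{"dx":0,"dy":0,"dz":0,"wx":0,"wy":0,"wz":-10},{"dx":0,"dy":0,"dz":0,"wx":0,"wy":0,"wz":-10},{"dx":0,"dy":0,"dz":0,"wx":0,"wy":0,"wz":-10},{"dx":0,"dy":0,"dz":0,"wx":0,"wy":0,"wz":-10},{"dx":0,"dy":0,"dz":0,"wx":0,"wy":0,"wz":-10},{"dx":0,"dy":0,"dz":0,"wx":0,"wy":0,"wz":-10},{"dx":0,"dy":0,"dz":0,"wx":0,"wy":0,"wz":0}]'
python3 - <<'E'
from h import *
go(.5592,.1262,.18,-4.1)
im=shot('wrist','w9')
import cv2
C=cam('wrist')
for P in [(.6806,-.0038,.126),(.609,.1215,.103),(.4273,.035,.069)]: print(proj('wrist',P,C))
# side crop
s=shot('side','s9'); t=shot('top','t9')
a=cv2.resize(s[140:230,170:350,::-1],(720,360),interpolation=cv2.INTER_CUBIC); b=cv2.resize(t[60:250,60:400,::-1],None,fx=1.2,fy=1.2)
w=cv2.resize(im[:,:,::-1],(312,234)); c=np.zeros((600,800,3),np.uint8); c[:360,:720]=a; c[366:366+b.shape[0],:b.shape[1]]=b; c[366:600,412:724]=w
cv2.imwrite('pics/comb.png',c)
E
```

```text
t: 36.5
tcp_pos: [0.5327, 0.0985, 0.3039]
tool_rot: [0.999, -0.034, 0.001, -0.0]
force: [0.5, -0.4, -0.0]
finger_gap: 0.4
gripper_force: 0.0
t: 37.75
tcp_pos: [0.534, 0.0958, 0.3035]
tool_rot: [0.668, 0.744, 0.001, 0.001]
force: [-0.1, -0.6, 0.7]
finger_gap: 0.003
gripper_force: 0.0
t: 38.88
tcp_pos: [0.5338, 0.096, 0.3034]
tool_rot: [0.037, 0.999, 0.0, 0.001]
force: [-0.8, -0.2, 0.4]
finger_gap: 0.0
gripper_force: 0.0
tcp [0.5338 0.096  0.3034] turn(first) [ 0.01  0.11 -0.12] shift cm [-2.32  3.2  12.34] gap 0.0 F [-0.8 -0.2  0.4] t 38.875
[180.956  322.0463]
[288.2221 253.6347]
[190.9679  81.6788]
```

View pics/comb.png

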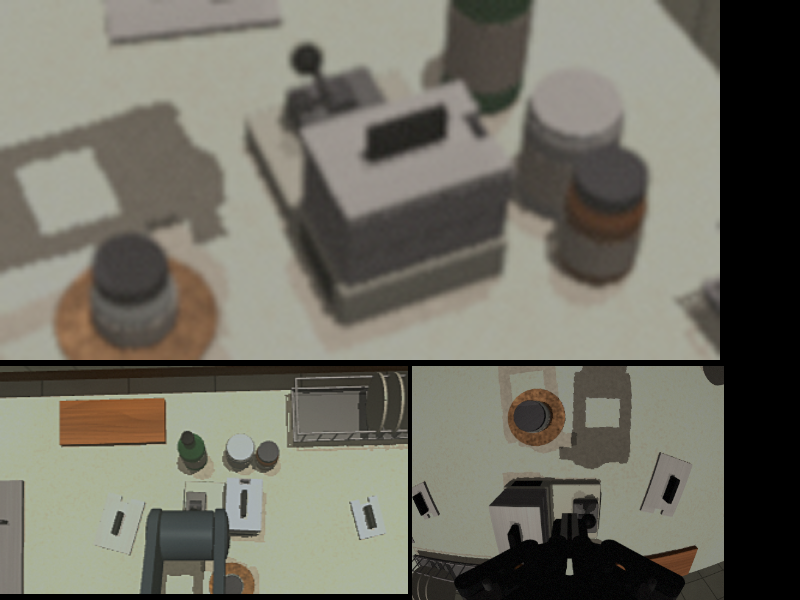

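The combined picture shows the lid lying flush with its notch at the key, the jar upright on the trivet, and the lever still off at (306,60). Now I push the switch with shut fingers.

```bash
python3 -m inch '[{"dx":-1,"dy":1.6,"dz":0,"wx":0,"wy":0,"wz":0},{"dx":-1.3,"dy":1.6,"dz":0,"wx":0,"wy":0,"wz":0},{"dx":0,"dy":0,"dz":5,"wx":0,"wy":0,"wz":0},{"dx":0,"dy":0,"dz":5,"wx":0,"wy":0,"wz":0},{"dx":0,"dy":0,"dz":4,"wx":0,"wy":0,"wz":0},{"dx":0,"dy":0,"dz":0,"wx":0,"wy":0,"wz":0},{"dx":0,"dy":0,"dz":0,"wx":0,"wy":0,"wz":0}]' 0
python3 -c "
from h import *
go(.634,.1215,.163,-4.1)"
```

```text
t: 39.9
tcp_pos: [0.5599, 0.1278, 0.1646]
tool_rot: [0.035, 0.999, 0.0, 0.002]
force: [0.8, 0.8, 0.4]
finger_gap: -0.002
gripper_force: 0.0
tcp [0.5599 0.1278 0.1646] turn(first) [0.05 0.23 0.05] shift cm [-7.44 -0.1   0.16] gap -0.002 F [0.8 0.8 0.4] t 39.9
```

```bash
python3 -m inch '[{"dx":-1.5,"dy":-0.1,"dz":0.1,"wx":0,"wy":0,"wz":0},{"dx":-1.3,"dy":0,"dz":0,"wx":0,"wy":0,"wz":0},{"dx":-1,"dy":0,"dz":0,"wx":0,"wy":0,"wz":0},{"dx":-1,"dy":0,"dz":0,"wx":0,"wy":0,"wz":0},{"dx":-1,"dy":0,"dz":0,"wx":0,"wy":0,"wz":0}]'
python3 -m inch '[{"dx":-0.8,"dy":0,"dz":0,"wx":0,"wy":0,"wz":0},{"dx":-0.6,"dy":0,"dz":0,"wx":0,"wy":0,"wz":0},{"dx":-0.3,"dy":0,"dz":0,"wx":0,"wy":0,"wz":0},{"dx":0,"dy":0,"dz":0,"wx":0,"wy":0,"wz":0}]'
python3 -c "
from h import *
go(.637,.1215,.163,-4.1)"
```

```text
t: 40.52
tcp_pos: [0.617, 0.1221, 0.1627]
tool_rot: [0.035, 0.999, 0.0, 0.001]
force: [-1.1, 0.4, 1.1]
finger_gap: -0.0
gripper_force: 0.7
t: 41.02
tcp_pos: [0.6335, 0.1209, 0.1625]
tool_rot: [0.035, 0.999, 0.0, 0.001]
force: [0.4, -0.5, -0.1]
finger_gap: 0.0
gripper_force: 0.1
tcp [0.6335 0.1209 0.1625] turn(first) [0.03 0.11 0.04] shift cm [-0.34  0.08 -0.05] gap 0.0 F [ 0.4 -0.5 -0.1] t 41.025
```

```bash
python3 -m inch '[{"dx":-0.3,"dy":0,"dz":0,"wx":0,"wy":0,"wz":0},{"dx":0,"dy":0,"dz":0,"wx":0,"wy":0,"wz":0}]'
python3 -m inch '[{"dx":-0.3,"dy":0,"dz":0,"wx":0,"wy":0,"wz":0},{"dx":0,"dy":0,"dz":0,"wx":0,"wy":0,"wz":0}]'
python3 -m inch '[{"dx":-0.2,"dy":0,"dz":0,"wx":0,"wy":0,"wz":0},{"dx":0,"dy":0,"dz":0,"wx":0,"wy":0,"wz":0}]'
```

```text
t: 41.28
tcp_pos: [0.6363, 0.1208, 0.1626]
tool_rot: [0.035, 0.999, 0.0, 0.001]
force: [-0.6, -0.4, -1.2]
finger_gap: 0.005
gripper_force: 0.4
t: 41.52
tcp_pos: [0.6392, 0.1206, 0.1626]
tool_rot: [0.035, 0.999, 0.0, 0.001]
force: [-1.3, 0.2, -0.9]
finger_gap: 0.002
gripper_force: 0.7
t: 41.78
tcp_pos: [0.6397, 0.1206, 0.1625]
tool_rot: [0.035, 0.999, 0.0, -0.002]
force: [-5.4, 0.3, 2.1]
finger_gap: 0.003
gripper_force: 2.6
```

That is the end stop (5.4 N). I back off, retreat clear, and check the ball with image code.

```bash
python3 -m inch '[{"dx":2,"dy":0,"dz":0,"wx":0,"wy":0,"wz":0},{"dx":4,"dy":0,"dz":0,"wx":0,"wy":0,"wz":0},{"dx":2,"dy":0,"dz":-4,"wx":0,"wy":0,"wz":0},{"dx":0,"dy":0,"dz":-5,"wx":0,"wy":0,"wz":0},{"dx":2,"dy":3,"dz":-5,"wx":0,"wy":0,"wz":0},{"dx":2,"dy":4,"dz":0,"wx":0,"wy":0,"wz":0},{"dx":0,"dy":5,"dz":0,"wx":0,"wy":0,"wz":0},{"dx":0,"dy":5,"dz":0,"wx":0,"wy":0,"wz":0},{"dx":0,"dy":0,"dz":0,"wx":0,"wy":0,"wz":0}]'
python3 - <<'E'
from h import *
rot=R.from_euler('z',-4.1,degrees=True)
S=np.array([.6253,.0001,.05]); t=shot('top','t10'); s=shot('side','s10'); t0=cv2.imread('pics/top0.png')[:,:,::-1]; s0=cv2.imread('pics/side0.png')[:,:,::-1]
for n,im,i0 in(('top',t,t0),('side',s,s0)):
    for a in(-.5,.25,.5):
        P=S+rot.apply([.06*np.sin(a),.12,.06*np.cos(a)]); u,v=proj(n,P).round().astype(int)
        print(n,a,(u,v),'now',im[v-1:v+2,u-1:u+2].mean().round(),'start',i0[v-1:v+2,u-1:u+2].mean().round())
# jar, lid handle, other objects: dark at expected spots
for nm,P in {'jar':(.4273,.035,.069),'handle':(.6255,0,.156)}.items():
    u,v=proj('top',P).round().astype(int); print(nm,(u,v),t[v-1:v+2,u-1:u+2].mean().round())
g=t.max(2); u,v=proj('top',(.4273,.035,.069)); w=(g<75)[int(v)-18:int(v)+19,int(u)-18:int(u)+19]; ys,xs=np.nonzero(w); print('jar blob',pt('top',xs.mean()+int(u)-18,ys.mean()+int(v)-18,.06))
E
```

```text
t: 42.9
tcp_pos: [0.5341, 0.3018, 0.3034]
tool_rot: [0.033, 0.999, 0.001, 0.003]
force: [-0.1, -0.1, 0.4]
finger_gap: 0.002
gripper_force: 0.0
top -0.5 (np.int64(221), np.int64(184)) now 115.0 start 46.0
top 0.25 (np.int64(222), np.int64(169)) now 62.0 start 101.0
top 0.5 (np.int64(222), np.int64(164)) now 55.0 start 134.0
side -0.5 (np.int64(246), np.int64(156)) now 158.0 start 41.0
side 0.25 (np.int64(259), np.int64(150)) now 106.0 start 156.0
side 0.5 (np.int64(263), np.int64(150)) now 42.0 start 156.0
jar (np.int64(253), np.int64(244)) 89.0
handle (np.int64(263), np.int64(174)) 60.0
jar blob [0.4225 0.0364 0.06  ]
```

```bash
python3 -c "
from h import *
print(workorder.sign_off())"
```

```text
the job is handed in; nothing more can be done
None
```

The job is handed in, result not reported: the jar is on the trivet, both trays present and lid_b are home on the seat, the switch is on, and the bottle and sauce jar were still upright when last viewed, before the switch push.

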